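Load a corrosion test rack and lock its keeper with push rivets

TASK

Load the corrosion test rack: pull up the pins of its two black push rivets, swing the white keeper right back, and put every aluminium coupon on the bench fully down into the slot cut for its thickness, roughly centred along the slot. Then swing the keeper closed over them and push both rivet pins fully home so that it is locked; leave the bottle, timer and tub alone.

Things in the scene. Friction and masses are not known exactly. Their poses are not given: they have to be found in the camera images.
- rack: Grey plastic rack fixed to the bench, 166 mm (x) by 244 mm (y); origin at its middle on the bench, x away from the robot towards the hinge, y left. Two combs (12 mm thick, at x = -30 and +30 mm, tops 34 mm above the bench) form a row of four slots that run along x and are open at the top. Before anything is loaded, the white keeper lies closed over them
- slot_18 (a point): Centre of the 18 mm coupon when it is fully down in its slot (rack axes). Slot 21 mm wide with 5 mm chamfers at its mouth, the narrowest, at the right (-y) end; 26 mm wide teeth part the slots. The seats are stepped: every coupon fully down in its own slot has its top 44 mm above the bench, 10 mm above the combs. A coupon cannot enter a narrower slot
- slot_24 (a point): The same for the 24 mm coupon: slot 27 mm wide
- slot_30 (a point): The same for the 30 mm coupon: slot 33 mm wide
- slot_36 (a point): The same for the 36 mm coupon: slot 39 mm wide
- coupon_18: Coupon: plain square aluminium bar, 18 x 18 x 100 mm, about 87 g, a dark 6 mm hole near one end; origin at its centre, x along its length (all four long sides are alike, so it may lie on any). It may be absent
- coupon_24: Coupon: plain square aluminium bar, 24 x 24 x 100 mm, about 156 g, a dark 6 mm hole near one end; origin at its centre, x along its length (all four long sides are alike, so it may lie on any). It may be absent
- coupon_30: Coupon: plain square aluminium bar, 30 x 30 x 100 mm, about 243 g, a dark 6 mm hole near one end; origin at its centre, x along its length (all four long sides are alike, so it may lie on any). It may be absent
- coupon_36: Coupon: plain square aluminium bar, 36 x 36 x 100 mm, about 350 g, a dark 6 mm hole near one end; origin at its centre, x along its length (all four long sides are alike, so it may lie on any). It may be absent
- keeper (a joint): Hinge of the keeper, a white plastic frame 240 mm wide, 8 mm thick: 0 = closed flat over the slots (46 to 54 mm above the bench), grows in rad as its front edge swings up and back about the rack's y, stop at 1.85. Friction (0.45 N m) lets it stay at any angle; 2 to 4 N at the tab move it. While closed it bars the slots
- keeper_hinge (a point): Middle of the keeper's hinge line, 50 mm above the bench at the back of the rack; y along the hinge line, turns with the keeper
- tab (a point): Centre of the keeper's pull tab, 12 mm thick (along y), 16 mm high, sticking 37 mm forward from the middle of the front edge, 170 mm from the hinge line. Keeper's axes: when closed, x points away from the robot and z up; when open the tab points up. It can be pinched across its thickness from above, closed or open
- pin_left (a joint): Black centre pin of the left (+y) push rivet, captive in the keeper's front edge, 72 mm beside the tab: 0.010 m = home (head down on its collar, the two legs below spread under the rack's lips: keeper locked), 0 = pulled fully up (legs free). It stays where left; 3 to 4 N move it either way. Unless it is over half way up, the keeper can be neither opened nor closed
- pin_right (a joint): Black centre pin of the right (-y) push rivet, captive in the keeper's front edge, 72 mm beside the tab: 0.010 m = home (head down on its collar, the two legs below spread under the rack's lips: keeper locked), 0 = pulled fully up (legs free). It stays where left; 3 to 4 N move it either way. Unless it is over half way up, the keeper can be neither opened nor closed
- pin_left_head (a point): Centre of the top of the left pin's head: a disc 16 mm in diameter and 8 mm high, over a collar 27 mm in diameter whose top is 57 mm above the bench while the keeper is closed; head top 65 mm above the bench when home, 75 mm when up; z along the pin
- pin_right_head (a point): Centre of the top of the right pin's head: a disc 16 mm in diameter and 8 mm high, over a collar 27 mm in diameter whose top is 57 mm above the bench while the keeper is closed; head top 65 mm above the bench when home, 75 mm when up; z along the pin
- acid_bottle: Brown glass bottle with a dark cap, 64 x 126 mm, standing at the left behind; to be left alone; origin under its centre
- timer: Flat white timer, 66 x 62 x 21 mm, at the left of the rack; to be left alone; origin under its centre
- white_tub: White tub with a lid, 71 x 68 mm, right of the rack; to be left alone; origin under its centre. Beside it stands a fixed black power unit, 138 mm high, from x = 0.58 m back and y = -0.14 to -0.04 m: keep hand and load in front of it or above it

How it is judged:
By the outcome, as a careful person would: the job done as asked, in the order asked, and still so for the second after the job is handed in, with the robot touching nothing.
Of coupon_18, coupon_24, coupon_30, coupon_36 only 2 to 4 are there at a start; the rules pass over those that are not, and their reading is None.
At some moment in a run one of coupon_18, coupon_24, coupon_30, coupon_36 may be knocked a few centimetres aside while the robot is not near it.
Once in a run the grip may slacken for a moment while it holds something.
It also fails if it takes over 210 s, if anything falls off the work surface, if the arm or the gripper's body presses on something with over 40 N, if the wrist force passes 120 N, or if a joint passes its speed limit or range.

ROBOT

A 7-joint arm with a two-finger parallel gripper is mounted at the origin on a cart in front of the work surface, level with it; the furniture and walls round the work are solid. World frame = base frame: x ahead of the robot, y to its left, z up, the work surface at z = 0. Lengths are in m, angles in rad, forces in N, time in s.
With the tool pointing down it reaches from about 0.425 to 0.825 m from the base axis. Payload 3.6 kg.
Tool frame: the origin (TCP) lies at the very end of the fingers, on their centre line; the grasp point (between the pads) lies behind it (robot.grasp_offset is the z of the grasp point in the tool frame, in m); z points along the fingers, y is the line along which they close (so a half turn about z gives the same grasp; the last joint's range is limited). The gripper opens to 85 mm and grips with 20 to 120 N. Pads are 22 mm wide; open, the fingers measure 114 mm over their backs; the gripper's body (76 mm by 85 mm) begins 54 mm behind the grasp point. The pads swing forward as they close: fully open they stand 13 mm farther back than shut.
Start: joints at [-1.335, 0.615, -0.013, 1.423, 0.008, 1.103, -0.04], TCP at [0.169, 0.628, 0.231] pointing down, gripper open.
Joint ranges: [-3.12, 3.12], [-0.3, 2.06], [-1.34, 1.32], [0.26, 2.42], [-1.36, 4.5], [0.01, 1.98], [-2.84, 2.84]. Speed limits (rad/s): [2.79, 2.79, 3.14, 3.14, 3.14, 3.14, 3.14].

INTERFACE

Orientations are given as a rotation vector (axis times angle).
In Python, from bench import robot gives the robot as it stands.
- The arm moves only by the tool send_rows, never from a script. Its argument "increments" is a list of rows, each an object of numbers: "hand": the gripper command: -1 is shut, 1 is fully open, values between are in proportion; "x", "y", "z": the shift along the tool's x, y, z in m; "rx", "ry", "rz": the turn, a rotation vector about the tool's x, y, z in degrees. A call has 1 to 12 rows; each row is the pose to reach, as a shift and turn from the pose commanded when the call began, along the tool's axes at that moment; what a row does not reach only later rows make up. A row lasts 1/12 s, in which the tool goes at most 41.7 mm and 7.16 degrees, less where a joint would pass 70% of its speed; a pose out of reach is approached as far as the arm can. A call with a gripper value outside its range is refused whole. The fingers move at their own pace and stop on an object; the grip force is fixed at half the most. Time passes only in rows, so rows that repeat a pose let the fingers close. It gives the time, the measured TCP pose, the force, the opening and the grip force at its end, in the units of the state.
- robot.get_state(): the state, without advancing time (a new reading comes with each control period).
- robot.capture(name): name is "side" or "top"; returns a dict with "color" (384x512x3 uint8, red, green, blue), "fx", "fy", "cx", "cy" (pixels), "dist" ([k1, k2, p1, p2, k3] as OpenCV has them; the pictures are not rectified), "pose" (4x4, takes a point from camera to world coordinates). Camera axes: x right, y down, z forward; pixel columns grow to the right and rows downward; lengths in m; the calibration is good to about 2 mm. A picture is of the moment at which its call begins. There is no depth.
- robot.close_job(): hands the job in; it is judged then, once.
Trained networks look in a picture, given as the dict that the camera call returned (one of the last four; its "shot" number tells which), for a name from the list of things; names that differ only in an ending like _2 or _b are one class to them, and where a whole thing is asked for, a point or a joint stands for the part that bears it (a point fixed in the world has none). Each returns a list of dicts, best first, with "confidence" (0 to 1); they miss things now and then, are a little off and sometimes report something else, mostly with a low value. They report only what shows in the picture. A call takes as long as a camera call.
- robot.cut_out(picture, label): "pixels" (384x512 bool, what is visible of it) and "location" ([column, row] as shares, 0 to 1, of the picture: columns of its width, rows of its height, amid what is visible of it).
- robot.tip_of(picture, label): "location" ([column, row] as shares, 0 to 1, of the picture: columns of its width, rows of its height: a listed point, or the origin of a listed thing).
The state is a dict: "clock": time; "joint_positions": joint angles; "dq": joint speeds; "tau": joint torques, N m; "tcp_pos": TCP position; "tcp_rot": TCP orientation; "contact_force": force on the tool from outside, world axes, zero at the start; "torque": the same for the moment, N m; "width": finger opening in m; "grasp_force": force on a finger pad.
Only numpy, scipy, OpenCV 4.12 (cv2) and the standard library are available. Lean on these libraries where they do the work, as an engineer would, in place of code of your own. Each camera call takes 0.05 s, during which the arm holds its last target. There are 200 camera calls.

## Working session

There is one attempt and no reset: what is moved stays moved. The work goes in short steps, Python scripts to look and compute and a tool call to move; the robot and the scene stay as the last step left them, time stands still between calls to the robot, and variables do not carry over. Pictures are saved under pics/ and viewed, at most 14 in all, crops included, and the job is handed in when it is done.

Besides the shell and the picture viewer there is one more tool, called after "Request:" in YAML: its name, and indented under it one key for each argument. send_rows: Moves the arm, as the interface text tells. Its arguments: {"type":"object","properties":{"increments":{"type":"array","items":{"type":"object","properties":{"hand":{"type":"number"},"x":{"type":"number"},"y":{"type":"number"},"z":{"type":"number"},"rx":{"type":"number"},"ry":{"type":"number"},"rz":{"type":"number"}}}}},"required":["increments"]}

```bash
mkdir -p pics; ls; cat > h.py <<'E'
from bench import robot
import numpy as np, cv2
from scipy.spatial.transform import Rotation as R
def snap(n,save=None):
    p=robot.capture(n)
    if save: cv2.imwrite('pics/'+save+'.png',cv2.cvtColor(p['color'],cv2.COLOR_RGB2BGR))
    return p
def ray(p,uv):
    K=np.array([[p['fx'],0,p['cx']],[0,p['fy'],p['cy']],[0,0,1]])
    q=cv2.undistortPoints(np.array([[uv]],float),K,np.array(p['dist']))[0,0]
    T=np.array(p['pose']); return T[:3,3],T[:3,:3]@np.array([q[0],q[1],1])
def onz(p,uv,z):
    o,d=ray(p,uv); return o+d*(z-o[2])/d[2]
def proj(p,X):
    K=np.array([[p['fx'],0,p['cx']],[0,p['fy'],p['cy']],[0,0,1]])
    T=np.linalg.inv(np.array(p['pose'])); r=cv2.Rodrigues(T[:3,:3])[0]
    return cv2.projectPoints(np.array(X,float).reshape(-1,1,3),r,T[:3,3],K,np.array(p['dist']))[0][:,0]
def px(l): return np.array(l)*[512,384]
def tri(p,a,q,b):
    o1,d1=ray(p,a);o2,d2=ray(q,b)
    s=np.linalg.lstsq(np.c_[d1,-d2],o2-o1,rcond=None)[0]
    A=o1+d1*s[0];B=o2+d2*s[1]; return (A+B)/2,np.linalg.norm(A-B)
def tool(target_pos=None):
    s=robot.get_state(); return np.array(s['tcp_pos']),R.from_rotvec(s['tcp_rot'])
E
python3 - <<'E'
from h import *
np.set_printoptions(precision=4,suppress=True)
s=robot.get_state(); print(s, robot.grasp_offset)
t=snap('top','t0'); d=snap('side','s0')
print(np.array(t['pose']),np.array(d['pose']))
for n in ['rack','tab','keeper_hinge','pin_left_head','pin_right_head','coupon_18','coupon_24','coupon_30','coupon_36','slot_18','slot_36','timer','white_tub','acid_bottle']:
    a=robot.tip_of(t,n);b=robot.tip_of(d,n)
    print(n,[(round(x['confidence'],2),px(x['location']).round(1)) for x in a[:2]],[(round(x['confidence'],2),px(x['location']).round(1)) for x in b[:2]], tri(t,px(a[0]['location']),d,px(b[0]['location'])) if a and b else '')
E
```

```text
pics
{'clock': 0.0, 'joint_positions': array([-1.3345,  0.6159, -0.0126,  1.4249,  0.0081,  1.1034, -0.0404]), 'dq': array([ 0.0006, -0.0012,  0.0008,  0.0005, -0.0007,  0.0013, -0.002 ]), 'tau': array([  0.0001, -46.9221,   0.2593, -17.1035,   0.01  ,   0.0095,
         0.    ]), 'tcp_pos': array([0.1686, 0.6269, 0.2301]), 'tcp_rot': array([-0.4115, -3.1142,  0.004 ]), 'contact_force': array([-0.2604, -0.4429, -0.5239]), 'torque': array([ 0.0316,  0.0088, -0.0115]), 'grasp_force': 0.0, 'width': 0.08519919480732271} -0.0187
[[ 0.0077 -0.9882  0.1527  0.3707]
 [-0.9998 -0.0102 -0.0152  0.0116]
 [ 0.0165 -0.1525 -0.9882  1.2729]
 [ 0.      0.      0.      1.    ]] [[ 0.8917 -0.2903  0.3472  0.0351]
 [-0.4524 -0.5534  0.6993 -1.0405]
 [-0.0108 -0.7807 -0.6248  1.0112]
 [ 0.      0.      0.      1.    ]]
rack [(0.92, array([197.3, 198.9]))] [(0.87, array([236.3, 177.8]))] (array([0.5503, 0.2115, 0.0119]), np.float64(0.018750417194555773))
tab [(0.55, array([191.3, 230.2])), (0.2, array([306.4, 178.9]))] [(0.67, array([226.6, 168.2]))] (array([0.4649, 0.2001, 0.0989]), np.float64(0.089811
[... 1222 characters left out ...]
p.float64(0.008917555396957398))
slot_36 [(0.98, array([205.8, 199.6])), (0.89, array([193.7, 196.7]))] [(0.97, array([237.3, 186.8])), (0.91, array([228.4, 173.5]))] (array([ 0.5477,  0.1864, -0.0203]), np.float64(0.008917555396957398))
timer [(0.72, array([140.1, 188.2]))] [(0.52, array([223. , 153.7]))] (array([0.5825, 0.4247, 0.0094]), np.float64(0.0065145139041974925))
white_tub [(0.81, array([304.8, 177.9])), (0.69, array([134.3, 167.9]))] [(0.66, array([293.7, 227.7]))] (array([ 0.6235, -0.1809,  0.0086]), np.float64(0.0027859274896367583))
acid_bottle [(0.57, array([133. , 167.7]))] [(0.58, array([236.2, 152.4]))] (array([ 0.671 ,  0.4707, -0.036 ]), np.float64(0.009710062549566289))
```

```bash
python3 - <<'E'
import cv2
a=cv2.imread('pics/t0.png')[130:270,100:400]; cv2.imwrite('pics/t0c.png',cv2.resize(a,None,fx=2.66,fy=2.66,interpolation=cv2.INTER_CUBIC))
a=cv2.imread('pics/s0.png')[110:330,150:400]; cv2.imwrite('pics/s0c.png',cv2.resize(a,None,fx=2.7,fy=2.7,interpolation=cv2.INTER_CUBIC))
E
```

```text
(no output)
```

View pics/t0c.png

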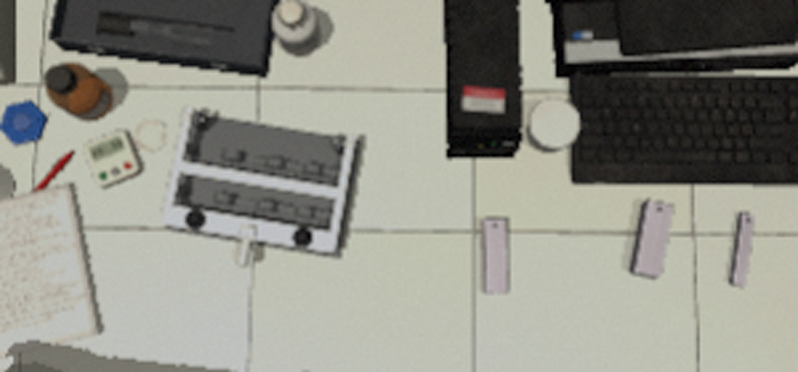

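View pics/s0c.png

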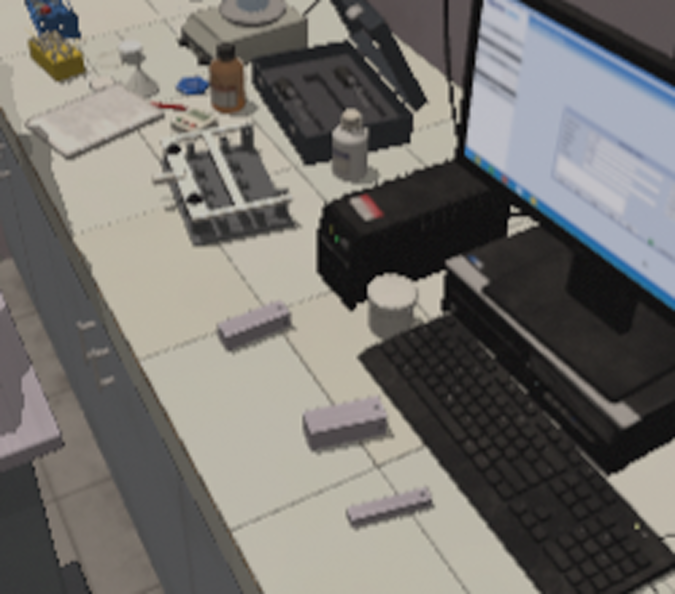

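```bash
cat >> h.py <<'E'
from scipy.optimize import minimize
def boxmask(p,x,y,yaw,w,z0=0,h=None,L=.1,up=4):
    h=w if h is None else h
    c,s=np.cos(yaw),np.sin(yaw)
    P=[[x+c*a*L/2-s*b*w/2,y+s*a*L/2+c*b*w/2,z] for a in(-1,1) for b in(-1,1) for z in(z0,z0+h)]
    u=(proj(p,P)+.5)*up-.5
    m=np.zeros((384*up,512*up),np.uint8); cv2.fillConvexPoly(m,cv2.convexHull(np.round(u*16).astype(np.int32)),1,shift=4)
    return cv2.resize(m.astype(np.float32),(512,384),interpolation=cv2.INTER_AREA)
def fitbox(views,x0,w,z0=0):
    # views: [(picture, mask)]
    def f(v):
        c=0
        for p,m in views:
            b=boxmask(p,v[0]/100,v[1]/100,v[2]/10,w,z0); c-=np.minimum(b,m).sum()/np.maximum(b,m).sum()
        return c/len(views)
    r=minimize(f,np.array(x0)*[100,100,10],method='Nelder-Mead',options=dict(initial_simplex=[np.array(x0)*[100,100,10]+d for d in ([0,0,0],[1,0,0],[0,1,0],[0,0,2])],xatol=.01,fatol=1e-4))
    return r.x/[100,100,10],-r.fun
E
python3 - <<'E'
from h import *
np.set_printoptions(precision=4,suppress=True)
t=snap('top'); d=snap('side')
ct=robot.cut_out(t,'coupon_18'); cd=robot.cut_out(d,'coupon_18')
for c in ct:
    if c['confidence']<.3: continue
    X=onz(t,px(c['location']),.03); m=c['pixels'].astype(np.float32)
    # match side
    u=proj(d,X); k=[e for e in cd if np.linalg.norm(px(e['location'])-u)<15]
    print(round(c['confidence'],2),px(c['location']),X,m.sum(),len(k))
    V=[(t,m)]+([(d,k[0]['pixels'].astype(np.float32))] if k else [])
    for w in(.018,.024,.03,.036):
        r=max((fitbox(V,[X[0],X[1],y],w) for y in(-.25,.1)),key=lambda r:r[1]); print('   ',w,r)
# pins: dark blobs
for p,z,gs in((t,.065,[(173.7,212),(213.9,219.1)]),):
    g=cv2.cvtColor(p['color'],cv2.COLOR_RGB2GRAY).astype(float)
    for u,v in gs:
        a,b=int(round(u)),int(round(v)); w=g[b-7:b+8,a-7:a+8]; print(w.astype(int))
        k=(w<60)*1.; yy,xx=np.mgrid[b-7:b+8,a-7:a+8]; c=((xx*k).sum()/k.sum(),(yy*k).sum()/k.sum()); print(c,onz(p,c,.062))
for n in('tab','pin_left','pin_left_head','slot_18','rack'):
  for p in(t,d):
    print(n,[(round(x['confidence'],2),px(x['location']).round(1)) for x in robot.tip_of(p,n)] if n!='pin_left' else '',[(round(x['confidence'],2),px(x['location']).round(1),x['pixels'].sum()) for x in robot.cut_out(p,n)])
E
```

```text
0.89 [346.2144 221.7984] [ 0.4613 -0.3253  0.03  ] 344.0 1
    0.018 (array([ 0.4685, -0.3279, -0.1728]), np.float64(0.529526948928833))
    0.024 (array([ 0.4688, -0.3243, -0.2201]), np.float64(0.7034439444541931))
    0.03 (array([ 0.4683, -0.3232, -0.2142]), np.float64(0.8758667707443237))
    0.036 (array([ 0.4681, -0.3229, -0.1967]), np.float64(0.9216772317886353))
0.77 [287.3856 227.904 ] [ 0.4375 -0.1133  0.03  ] 240.0 1
    0.018 (array([ 0.4456, -0.1095,  0.0275]), np.float64(0.6017707586288452))
    0.024 (array([ 0.4442, -0.1081,  0.0164]), np.float64(0.7909606695175171))
    0.03 (array([ 0.4436, -0.1092, -0.0032]), np.float64(0.9201879501342773))
    0.036 (array([ 0.4428, -0.1102, -0.0059]), np.float64(0.7999956607818604))
0.52 [375.5008 225.4848] [ 0.4491 -0.4303  0.03  ] 178.0 1
    0.018 (array([ 0.4564, -0.4503, -0.1949]), np.float64(0.8841004371643066))
    0.024 (array([ 0.4558, -0.4494, -0.1741]), np.float64(0.6937795281410217))
    0.03 (array([ 0.4565, -0.4487, -0.1036]), np.float64(0.5532994270324707))
    0.036 (array([ 0.4554, -0.4497,  0.0245]), np.float64(
[... 2260 characters left out ...]
29, array([293.8, 223.8]), np.int64(358))]
pin_left  []
pin_left  []
pin_left_head [(0.22, array([187.3, 227.9]))] []
pin_left_head [] []
slot_18 [(0.94, array([177.4, 196.1])), (0.78, array([208.3, 198.5])), (0.75, array([194.1, 195.5])), (0.73, array([286.3, 227.5])), (0.65, array([225.2, 199.1]))] [(0.59, array([198.1, 199.8]), np.int64(3053))]
slot_18 [(0.83, array([238.6, 189.9])), (0.81, array([235.5, 176.3])), (0.74, array([229.3, 168.2])), (0.63, array([229.7, 172.2]))] [(0.77, array([229.4, 181.7]), np.int64(1462))]
rack [(0.94, array([201. , 196.1]))] [(0.93, array([196.1, 199.9]), np.int64(3176))]
rack [(0.65, array([233.8, 178.4]))] [(0.91, array([233.5, 177.7]), np.int64(1502))]
```

```bash
cat >> h.py <<'E'
def plan(P,yaw=None,tilt=0):
    """shift (mm) in tool axes and turn (deg) to bring TCP to P with tool y along rack-like y of given yaw"""
    p,r=tool(); s=r.inv().apply(np.array(P)-p)*1000
    out='mm '+str(s.round(1))
    if yaw is not None:
        y=np.array([-np.sin(yaw),np.cos(yaw),0]);z=np.array([0,0,-1.])
        M=R.from_matrix(np.c_[np.cross(y,z),y,z])
        if tilt: M=R.from_rotvec(y*tilt)*M
        out+=' deg '+str(np.degrees((r.inv()*M).as_rotvec()).round(1))
    print(out)
class Rack:
    def __init__(s,o,yaw): s.o=np.array(o);s.yaw=yaw
    def w(s,x,y,z):
        c,q=np.cos(s.yaw),np.sin(s.yaw); return np.array([s.o[0]+c*x-q*y,s.o[1]+q*x+c*y,z])
    def inv(s,P):
        c,q=np.cos(s.yaw),np.sin(s.yaw);d=np.array(P)[:2]-s.o; return np.array([c*d[0]+q*d[1],-q*d[0]+c*d[1]])
def st():
    s=robot.get_state(); print('t %.2f tcp %s rot %s F %s w %.4f g %.1f'%(s['clock'],s['tcp_pos'].round(4),s['tcp_rot'].round(3),s['contact_force'].round(1),s['width'],s['grasp_force']))
E
python3 - <<'E'
from h import *
np.set_printoptions(precision=4,suppress=True)
t=snap('top'); d=snap('side')
L=onz(t,(173.0,211.9),.063);Rr=onz(t,(213.6,218.9),.063); v=L-Rr
print(L,Rr,np.linalg.norm(v),yaw:=np.arctan2(-v[0],v[1]))
print('side proj pins',proj(d,[L,Rr]),'crop',(proj(d,[L,Rr])-[150,110])*2.7)
k=Rack(((L+Rr)/2)[:2],yaw)
for n,c,z in(('FL',(165,222),.054),('FR',(338,255),.054),('BL',(188,108),.054),('BR',(362,140),.054),('tab end',(240,264),.05),('slotsL',0,0)):
    if c: print(n,k.inv(onz(t,np.array(c)/2.66+[100,130],z)))
for n in('rack',):
    print(k.inv(onz(t,px(robot.tip_of(t,n)[0]['location']),0)))
print('tab',[k.inv(onz(t,px(a['location']),.05)) for a in robot.tip_of(t,'tab')])
for a in robot.tip_of(t,'slot_18'): print('slot',k.inv(onz(t,px(a['location']),.03)))
H=k.w(0,.072,.15); print(H); plan(H,yaw)
H=k.w(0,-.072,.15); print(H); plan(H,yaw)
E
```

```text
[0.488  0.2893 0.063 ] [0.4648 0.1474 0.063 ] 0.1437696064219363 -0.1620079254543791
side proj pins [[213.8532 163.6404]
 [221.37   182.0192]] crop [[172.4037 144.8291]
 [192.6991 194.4519]]
FL [-0.0114  0.1106]
FR [-0.0154 -0.1218]
BL [0.1443 0.1127]
BR [ 0.1415 -0.1254]
tab end [-0.0487  0.0033]
[ 0.0734 -0.0087]
tab [array([-0.0415, -0.0004])]
slot [ 0.0826 -0.0971]
slot [0.0659 0.0163]
slot [ 0.0661 -0.0379]
slot [0.0707 0.0778]
[0.488  0.2894 0.15  ]
mm [-396.1 -243.7   81.3] deg [-0.  -0.  -5.8]
[0.4648 0.1473 0.15  ]
mm [-410.6 -387.    81.3] deg [-0.  -0.  -5.8]
```

Request:
send_rows:
  increments:
    - {"x":-0.396,"y":-0.244,"z":0.08,"rz":-5.8,"hand":-0.1}
    - {"x":-0.396,"y":-0.244,"z":0.08,"rz":-5.8,"hand":-0.1}
    - {"x":-0.396,"y":-0.244,"z":0.08,"rz":-5.8,"hand":-0.1}
    - {"x":-0.396,"y":-0.244,"z":0.08,"rz":-5.8,"hand":-0.1}
    - {"x":-0.396,"y":-0.244,"z":0.08,"rz":-5.8,"hand":-0.1}
    - {"x":-0.396,"y":-0.244,"z":0.08,"rz":-5.8,"hand":-0.1}
    - {"x":-0.396,"y":-0.244,"z":0.08,"rz":-5.8,"hand":-0.1}
    - {"x":-0.396,"y":-0.244,"z":0.08,"rz":-5.8,"hand":-0.1}
    - {"x":-0.396,"y":-0.244,"z":0.08,"rz":-5.8,"hand":-0.1}
    - {"x":-0.396,"y":-0.244,"z":0.08,"rz":-5.8,"hand":-0.1}
    - {"x":-0.396,"y":-0.244,"z":0.08,"rz":-5.8,"hand":-0.1}
    - {"x":-0.396,"y":-0.244,"z":0.08,"rz":-5.8,"hand":-0.1}

```text
$.increments[0]: bad value
```

```bash
cat >> h.py <<'E'
K=Rack([.4764,.2183],-.162)  # origin midway between pins
E
python3 - <<'E'
from h import *
st(); plan(K.w(0,.072,.0595),K.yaw)
t=snap('top','t1'); d=snap('side','s1')
a=cv2.imread('pics/t1.png')[180:250,140:240]; b=cv2.imread('pics/s1.png')[130:200,170:270]
cv2.imwrite('pics/c1.png',cv2.resize(cv2.hconcat([a,b]),None,fx=4,fy=4,interpolation=cv2.INTER_CUBIC))
E
```

```text
t 2.85 tcp [0.1688 0.6276 0.2313] rot [-0.412 -3.114  0.   ] F [ 0.8 -0.4 -0. ] w 0.0850 g 0.0
mm [-396.1 -243.7  171.8] deg [-0.  -0.  -5.8]
```

View pics/c1.png

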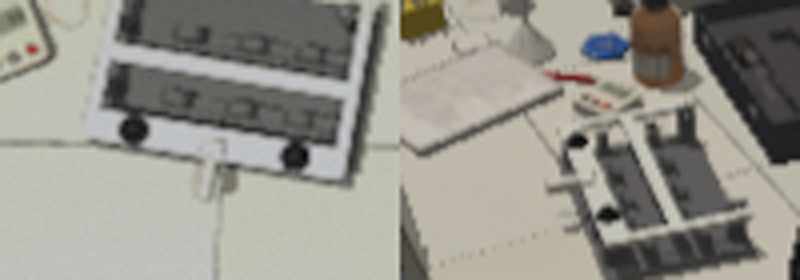

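The close-up shows the closed rack, with pins at about (173,212) and (213,219) in the top view. The arm has not moved because the call was refused, so I'll test with one full row.

Request:
send_rows:
  increments:
    - {"x":-0.03,"y":-0.02,"z":0.0,"rx":0,"ry":0,"rz":-5.8,"hand":0.0}

```text
clock: 3.03
tcp_pos: [0.184, 0.6057, 0.2307]
tcp_rot: [-0.231, -3.126, -0.008]
contact_force: [-1.3, 1.4, 0.0]
width: 0.0754
grasp_force: 0.0
```

Request:
send_rows:
  increments:
    - {"x":-0.36,"y":-0.263,"z":0.08,"rx":0,"ry":0,"rz":0,"hand":0.0}
    - {"x":-0.36,"y":-0.263,"z":0.08,"rx":0,"ry":0,"rz":0,"hand":0.0}

```text
clock: 3.2
tcp_pos: [0.2502, 0.5421, 0.2168]
tcp_rot: [0.248, 3.131, 0.003]
contact_force: [1.8, 0.1, 0.3]
width: 0.0515
grasp_force: 0.0
```

```bash
python3 -c "
from h import *
st(); plan(K.w(0,.072,.15),K.yaw)"
```

```text
t 3.20 tcp [0.2502 0.5421 0.2168] rot [2.480e-01 3.131e+00 3.000e-03] F [1.8 0.1 0.3] w 0.0515 g 0.0
mm [-274.6 -212.3   66.5] deg [0.1 0.  0.2]
```

Request:
send_rows:
  increments:
    - {"x":-0.272,"y":-0.21,"z":0.066,"rx":0,"ry":0,"rz":0,"hand":0.0}
    - {"x":-0.272,"y":-0.21,"z":0.066,"rx":0,"ry":0,"rz":0,"hand":0.0}
    - {"x":-0.272,"y":-0.21,"z":0.066,"rx":0,"ry":0,"rz":0,"hand":0.0}
    - {"x":-0.272,"y":-0.21,"z":0.066,"rx":0,"ry":0,"rz":0,"hand":0.0}
    - {"x":-0.272,"y":-0.21,"z":0.066,"rx":0,"ry":0,"rz":0,"hand":0.0}
    - {"x":-0.272,"y":-0.21,"z":0.066,"rx":0,"ry":0,"rz":0,"hand":0.0}
    - {"x":-0.272,"y":-0.21,"z":0.066,"rx":0,"ry":0,"rz":0,"hand":0.0}
    - {"x":-0.272,"y":-0.21,"z":0.066,"rx":0,"ry":0,"rz":0,"hand":0.0}
    - {"x":-0.272,"y":-0.21,"z":0.066,"rx":0,"ry":0,"rz":0,"hand":0.0}
    - {"x":-0.272,"y":-0.21,"z":0.066,"rx":0,"ry":0,"rz":0,"hand":0.0}
    - {"x":-0.272,"y":-0.21,"z":0.066,"rx":0,"ry":0,"rz":0,"hand":0.0}

```text
clock: 4.12
tcp_pos: [0.4857, 0.29, 0.1504]
tcp_rot: [-0.259, -3.131, 0.0]
contact_force: [-0.5, 1.4, -0.0]
width: 0.0424
grasp_force: 0.0
```

```bash
python3 - <<'E'
from h import *
st(); plan(K.w(0,.072,.0595),K.yaw)
t=snap('top','t2'); d=snap('side','s2')
a=cv2.imread('pics/t2.png')[170:250,140:240]; b=cv2.imread('pics/s2.png')[110:190,170:270]
cv2.imwrite('pics/c2.png',cv2.resize(cv2.hconcat([a,b]),None,fx=4,fy=4,interpolation=cv2.INTER_CUBIC))
E
```

```text
t 4.12 tcp [0.4857 0.29   0.1504] rot [-0.259 -3.131  0.   ] F [-0.5  1.4 -0. ] w 0.0424 g 0.0
mm [-2.4 -0.2 90.9] deg [-0.  -0.  -0.2]
```

View pics/c2.png

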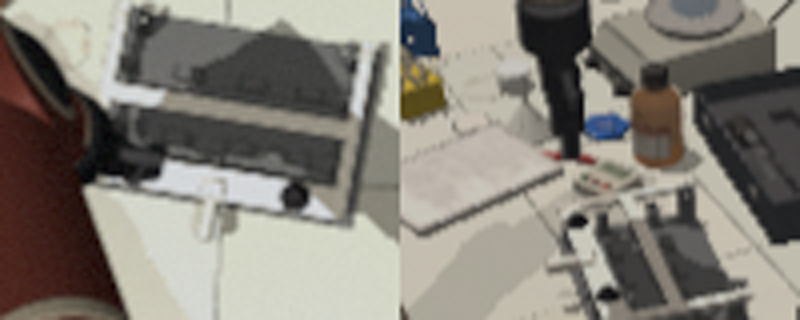

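The gripper is above the left pin (side view, crop 570,160 over pin 575,220). I'll descend and close.

Request:
send_rows:
  increments:
    - {"x":-0.002,"y":0,"z":0.04,"rx":0,"ry":0,"rz":0,"hand":0.0}
    - {"x":-0.002,"y":0,"z":0.07,"rx":0,"ry":0,"rz":0,"hand":0.0}
    - {"x":-0.002,"y":0,"z":0.091,"rx":0,"ry":0,"rz":0,"hand":0.0}
    - {"x":-0.002,"y":0,"z":0.091,"rx":0,"ry":0,"rz":0,"hand":0.0}
    - {"x":-0.002,"y":0,"z":0.091,"rx":0,"ry":0,"rz":0,"hand":-1}
    - {"x":-0.002,"y":0,"z":0.091,"rx":0,"ry":0,"rz":0,"hand":-1}
    - {"x":-0.002,"y":0,"z":0.091,"rx":0,"ry":0,"rz":0,"hand":-1}
    - {"x":-0.002,"y":0,"z":0.091,"rx":0,"ry":0,"rz":0,"hand":-1}
    - {"x":-0.002,"y":0,"z":0.091,"rx":0,"ry":0,"rz":0,"hand":-1}

```text
clock: 4.97
tcp_pos: [0.4866, 0.2902, 0.061]
tcp_rot: [0.254, 3.131, -0.001]
contact_force: [-2.3, -4.5, 4.6]
width: 0.0103
grasp_force: 58.9
```

```bash
python3 - <<'E'
from h import *
st()
d=snap('side','s3'); t=snap('top','t3')
a=cv2.imread('pics/t3.png')[190:240,150:225]; b=cv2.imread('pics/s3.png')[135:185,180:255]
cv2.imwrite('pics/c3.png',cv2.resize(cv2.hconcat([a,b]),None,fx=5.3,fy=5.3,interpolation=cv2.INTER_CUBIC))
E
```

```text
t 4.97 tcp [0.4866 0.2902 0.061 ] rot [ 2.540e-01  3.131e+00 -1.000e-03] F [-2.3 -4.5  4.6] w 0.0103 g 58.9
```

View pics/c3.png

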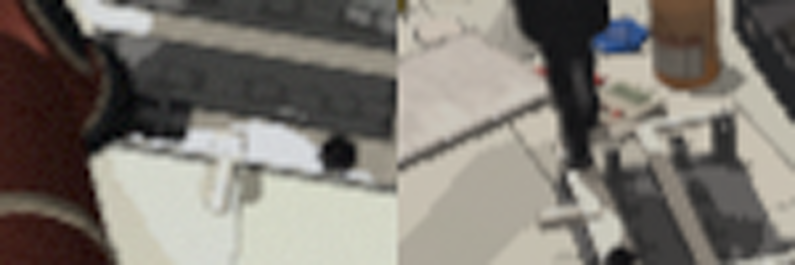

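The gripper closes right on the left pin head (side crop ~578,165). I'll lift it.

Request:
send_rows:
  increments:
    - {"x":0,"y":0,"z":-0.004,"rx":0,"ry":0,"rz":0,"hand":-1}
    - {"x":0,"y":0,"z":-0.008,"rx":0,"ry":0,"rz":0,"hand":-1}
    - {"x":0,"y":0,"z":-0.011,"rx":0,"ry":0,"rz":0,"hand":-1}
    - {"x":0,"y":0,"z":-0.013,"rx":0,"ry":0,"rz":0,"hand":-1}
    - {"x":0,"y":0,"z":-0.013,"rx":0,"ry":0,"rz":0,"hand":-1}

```text
clock: 5.48
tcp_pos: [0.4868, 0.2902, 0.0727]
tcp_rot: [-0.254, -3.131, 0.002]
contact_force: [-1.5, -4.4, -2.0]
width: 0.0103
grasp_force: 59.2
```

Request:
send_rows:
  increments:
    - {"x":0,"y":0,"z":-0.013,"rx":0,"ry":0,"rz":0,"hand":0}
    - {"x":0,"y":0,"z":-0.013,"rx":0,"ry":0,"rz":0,"hand":0}
    - {"x":0,"y":0,"z":-0.013,"rx":0,"ry":0,"rz":0,"hand":0}
    - {"x":0,"y":0,"z":-0.05,"rx":0,"ry":0,"rz":0,"hand":0}
    - {"x":0,"y":0,"z":-0.09,"rx":0,"ry":0,"rz":0,"hand":0}
    - {"x":0,"y":-0.04,"z":-0.09,"rx":0,"ry":0,"rz":0,"hand":0}
    - {"x":0,"y":-0.08,"z":-0.09,"rx":0,"ry":0,"rz":0,"hand":0}
    - {"x":0,"y":-0.12,"z":-0.09,"rx":0,"ry":0,"rz":0,"hand":0}
    - {"x":0,"y":-0.145,"z":-0.09,"rx":0,"ry":0,"rz":0,"hand":0}
    - {"x":0,"y":-0.145,"z":-0.09,"rx":0,"ry":0,"rz":0,"hand":0}
    - {"x":0,"y":-0.145,"z":-0.09,"rx":0,"ry":0,"rz":0,"hand":0}

```text
clock: 6.4
tcp_pos: [0.4642, 0.1469, 0.163]
tcp_rot: [0.258, 3.129, 0.002]
contact_force: [0.2, 0.1, 0.6]
width: 0.043
grasp_force: 0.0
```

```bash
python3 - <<'E'
from h import *
st();plan(K.w(0,-.072,.0595),K.yaw)
d=snap('side','s4'); t=snap('top','t4')
a=cv2.imread('pics/t4.png')[190:240,150:225]; b=cv2.imread('pics/s4.png')[140:190,180:255]
cv2.imwrite('pics/c4.png',cv2.resize(cv2.hconcat([a,b]),None,fx=5.3,fy=5.3,interpolation=cv2.INTER_CUBIC))
E
```

```text
t 6.40 tcp [0.4642 0.1469 0.163 ] rot [2.580e-01 3.129e+00 2.000e-03] F [0.2 0.1 0.6] w 0.0430 g 0.0
mm [ -0.3   0.4 103.5] deg [ 0.1  0.1 -0.2]
```

View pics/c4.png

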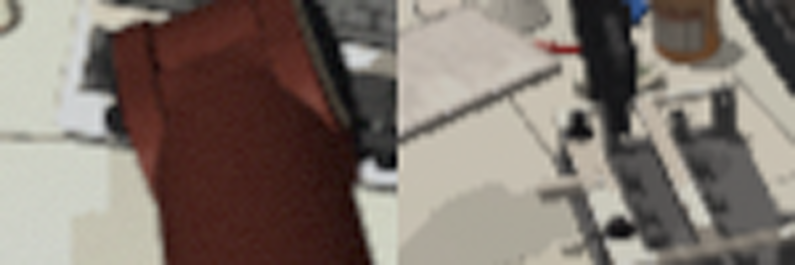

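The left pin now stands visibly higher than before (side crop ~578,120), while the right pin (620,228) is still down. I'll do the same on the right.

Request:
send_rows:
  increments:
    - {"x":0,"y":0,"z":0.04,"rx":0,"ry":0,"rz":0,"hand":0.0}
    - {"x":0,"y":0,"z":0.08,"rx":0,"ry":0,"rz":0,"hand":0.0}
    - {"x":0,"y":0,"z":0.103,"rx":0,"ry":0,"rz":0,"hand":0.0}
    - {"x":0,"y":0,"z":0.103,"rx":0,"ry":0,"rz":0,"hand":0.0}
    - {"x":0,"y":0,"z":0.103,"rx":0,"ry":0,"rz":0,"hand":-1}
    - {"x":0,"y":0,"z":0.103,"rx":0,"ry":0,"rz":0,"hand":-1}
    - {"x":0,"y":0,"z":0.103,"rx":0,"ry":0,"rz":0,"hand":-1}
    - {"x":0,"y":0,"z":0.103,"rx":0,"ry":0,"rz":0,"hand":-1}
    - {"x":0,"y":0,"z":0.099,"rx":0,"ry":0,"rz":0,"hand":-1}
    - {"x":0,"y":0,"z":0.095,"rx":0,"ry":0,"rz":0,"hand":-1}
    - {"x":0,"y":0,"z":0.09,"rx":0,"ry":0,"rz":0,"hand":-1}
    - {"x":0,"y":0,"z":0.09,"rx":0,"ry":0,"rz":0,"hand":-1}

```text
clock: 7.5
tcp_pos: [0.465, 0.1477, 0.074]
tcp_rot: [0.254, 3.128, 0.002]
contact_force: [1.4, -1.6, 0.9]
width: 0.0104
grasp_force: 59.6
```

Request:
send_rows:
  increments:
    - {"x":0,"y":0,"z":0,"rx":0,"ry":0,"rz":0,"hand":0}
    - {"x":0,"y":0,"z":0,"rx":0,"ry":0,"rz":0,"hand":0}
    - {"x":0,"y":0,"z":0,"rx":0,"ry":0,"rz":0,"hand":0}
    - {"x":0,"y":0,"z":-0.04,"rx":0,"ry":0,"rz":0,"hand":0}
    - {"x":0.02,"y":0.072,"z":-0.05,"rx":0,"ry":0,"rz":0,"hand":0}
    - {"x":0.032,"y":0.072,"z":-0.05,"rx":0,"ry":0,"rz":0,"hand":0}
    - {"x":0.034,"y":0.072,"z":-0.05,"rx":0,"ry":0,"rz":0,"hand":0}
    - {"x":0.034,"y":0.072,"z":-0.05,"rx":0,"ry":0,"rz":0,"hand":0}

```text
clock: 8.17
tcp_pos: [0.4393, 0.2278, 0.1228]
tcp_rot: [-0.242, -3.131, -0.003]
contact_force: [0.2, -0.6, 0.2]
width: 0.0426
grasp_force: 0.0
```

```bash
python3 - <<'E'
from h import *
st();plan(K.w(-.034,0,.044),K.yaw)
d=snap('side','s5'); t=snap('top','t5')
a=cv2.imread('pics/t5.png')[190:240,150:225]; b=cv2.imread('pics/s5.png')[140:190,180:255]
cv2.imwrite('pics/c5.png',cv2.resize(cv2.hconcat([a,b]),None,fx=5.3,fy=5.3,interpolation=cv2.INTER_CUBIC))
E
```

```text
t 8.17 tcp [0.4393 0.2278 0.1228] rot [-2.420e-01 -3.131e+00 -3.000e-03] F [ 0.2 -0.6  0.2] w 0.0426 g 0.0
mm [-4.2 -3.5 78.8] deg [ 0.1 -0.1  0.5]
```

View pics/c5.png

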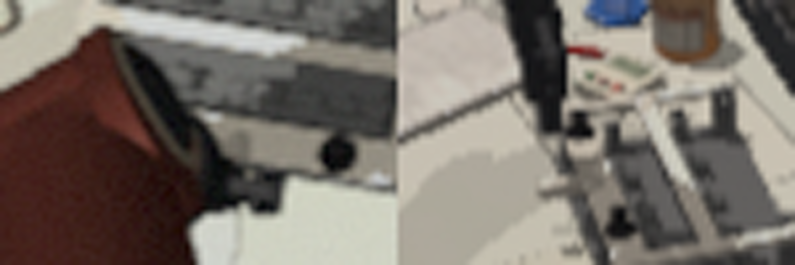

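Both pins stand up (side crop 578,122 and 620,220). Next I'll pinch the tab.

Request:
send_rows:
  increments:
    - {"x":0.0,"y":-0.002,"z":0.03,"rx":0,"ry":0,"rz":0,"hand":0.0}
    - {"x":0.0,"y":-0.002,"z":0.06,"rx":0,"ry":0,"rz":0,"hand":0.0}
    - {"x":0.0,"y":-0.002,"z":0.079,"rx":0,"ry":0,"rz":0,"hand":0.0}
    - {"x":0.0,"y":-0.002,"z":0.079,"rx":0,"ry":0,"rz":0,"hand":0.0}
    - {"x":0.0,"y":-0.002,"z":0.079,"rx":0,"ry":0,"rz":0,"hand":-1}
    - {"x":0.0,"y":-0.002,"z":0.079,"rx":0,"ry":0,"rz":0,"hand":-1}
    - {"x":0.0,"y":-0.002,"z":0.079,"rx":0,"ry":0,"rz":0,"hand":-1}
    - {"x":0.0,"y":-0.002,"z":0.079,"rx":0,"ry":0,"rz":0,"hand":-1}
    - {"x":0.0,"y":-0.002,"z":0.079,"rx":0,"ry":0,"rz":0,"hand":-1}

```text
clock: 9.02
tcp_pos: [0.4427, 0.2241, 0.0449]
tcp_rot: [0.251, 3.128, 0.006]
contact_force: [2.1, 4.4, 0.4]
width: 0.0108
grasp_force: 62.7
```

```bash
python3 -c "
from h import *
st(); p,_=tool(); print(K.inv(p)); plan(K.w(-.036,0,.043),K.yaw)"
```

```text
t 9.02 tcp [0.4427 0.2241 0.0449] rot [0.251 3.128 0.006] F [2.1 4.4 0.4] w 0.0108 g 62.7
[-0.03422935  0.00027014]
mm [ 1.8 -0.3  1.9] deg [0.2 0.2 0.1]
```

Request:
send_rows:
  increments:
    - {"x":-0.002,"y":0,"z":-0.026,"rx":0,"ry":0,"rz":0,"hand":-1}
    - {"x":-0.008,"y":0,"z":-0.051,"rx":0,"ry":0,"rz":0,"hand":-1}
    - {"x":-0.017,"y":0,"z":-0.076,"rx":0,"ry":0,"rz":0,"hand":-1}
    - {"x":-0.03,"y":0,"z":-0.098,"rx":0,"ry":0,"rz":0,"hand":-1}
    - {"x":-0.047,"y":0,"z":-0.119,"rx":0,"ry":0,"rz":0,"hand":-1}
    - {"x":-0.066,"y":0,"z":-0.136,"rx":0,"ry":0,"rz":0,"hand":-1}
    - {"x":-0.066,"y":0,"z":-0.136,"rx":0,"ry":0,"rz":0,"hand":-1}

```text
clock: 9.6
tcp_pos: [0.5132, 0.2128, 0.1824]
tcp_rot: [0.258, 3.119, 0.011]
contact_force: [7.0, 5.4, -8.3]
width: 0.0108
grasp_force: 60.4
```

Request:
send_rows:
  increments:
    - {"x":-0.022,"y":0,"z":-0.015,"rx":0,"ry":0,"rz":0,"hand":-1}
    - {"x":-0.045,"y":0,"z":-0.026,"rx":0,"ry":0,"rz":0,"hand":-1}
    - {"x":-0.07,"y":0,"z":-0.0335,"rx":0,"ry":0,"rz":0,"hand":-1}
    - {"x":-0.096,"y":0,"z":-0.037,"rx":0,"ry":0,"rz":0,"hand":-1}
    - {"x":-0.122,"y":0,"z":-0.037,"rx":0,"ry":0,"rz":0,"hand":-1}
    - {"x":-0.135,"y":0,"z":-0.0355,"rx":0,"ry":0,"rz":0,"hand":-1}
    - {"x":-0.135,"y":0,"z":-0.0355,"rx":0,"ry":0,"rz":0,"hand":-1}

```text
clock: 10.18
tcp_pos: [0.6393, 0.1928, 0.2133]
tcp_rot: [-0.253, -3.127, -0.007]
contact_force: [-0.4, 5.2, -6.0]
width: 0.0101
grasp_force: 58.5
```

```bash
python3 -c "
from h import *
st(); p,_=tool(); print(K.inv(p))"
```

```text
t 10.18 tcp [0.6393 0.1928 0.2133] rot [-0.253 -3.127 -0.007] F [-0.4  5.2 -6. ] w 0.0101 g 58.5
[0.16485881 0.00106085]
```

Request:
send_rows:
  increments:
    - {"x":-0.01,"y":0,"z":0.002,"rx":0,"ry":0,"rz":0,"hand":-1}
    - {"x":-0.02,"y":0,"z":0.005,"rx":0,"ry":0,"rz":0,"hand":-1}
    - {"x":-0.025,"y":0,"z":0.007,"rx":0,"ry":0,"rz":0,"hand":-1}
    - {"x":-0.025,"y":0,"z":0.007,"rx":0,"ry":0,"rz":0,"hand":-1}

```text
clock: 10.52
tcp_pos: [0.663, 0.189, 0.2079]
tcp_rot: [-0.251, -3.128, -0.007]
contact_force: [0.8, 5.1, -0.7]
width: 0.0101
grasp_force: 58.4
```

```bash
python3 -c "
from h import *
st(); p,_=tool(); print(K.inv(p))"
```

```text
t 10.52 tcp [0.663  0.189  0.2079] rot [-0.251 -3.128 -0.007] F [ 0.8  5.1 -0.7] w 0.0101 g 58.4
[0.18887602 0.00121732]
```

Request:
send_rows:
  increments:
    - {"x":-0.005,"y":0,"z":0.002,"rx":0,"ry":0,"rz":0,"hand":-1}
    - {"x":-0.009,"y":0,"z":0.003,"rx":0,"ry":0,"rz":0,"hand":-1}
    - {"x":-0.009,"y":0,"z":0.003,"rx":0,"ry":0,"rz":0,"hand":-1}

```text
clock: 10.77
tcp_pos: [0.6713, 0.1877, 0.2053]
tcp_rot: [-0.25, -3.127, -0.007]
contact_force: [-1.1, 5.0, -0.9]
width: 0.0099
grasp_force: 58.4
```

Request:
send_rows:
  increments:
    - {"x":0,"y":0,"z":0,"rx":0,"ry":0,"rz":0,"hand":-0.3}
    - {"x":0,"y":0,"z":0,"rx":0,"ry":0,"rz":0,"hand":-0.3}
    - {"x":0,"y":0,"z":0,"rx":0,"ry":0,"rz":0,"hand":-0.3}
    - {"x":0,"y":0,"z":-0.04,"rx":0,"ry":0,"rz":0,"hand":-0.3}
    - {"x":0,"y":0,"z":-0.08,"rx":0,"ry":0,"rz":0,"hand":-0.3}
    - {"x":0.04,"y":-0.04,"z":-0.09,"rx":0,"ry":0,"rz":0,"hand":0.1}
    - {"x":0.08,"y":-0.08,"z":-0.09,"rx":0,"ry":0,"rz":0,"hand":0.1}
    - {"x":0.12,"y":-0.12,"z":-0.09,"rx":0,"ry":0,"rz":0,"hand":0.1}
    - {"x":0.16,"y":-0.16,"z":-0.09,"rx":0,"ry":0,"rz":0,"hand":0.1}
    - {"x":0.19,"y":-0.2,"z":-0.09,"rx":0,"ry":0,"rz":0,"hand":0.1}
    - {"x":0.19,"y":-0.23,"z":-0.09,"rx":0,"ry":0,"rz":0,"hand":0.1}
    - {"x":0.19,"y":-0.23,"z":-0.09,"rx":0,"ry":0,"rz":0,"hand":0.1}

```text
clock: 11.77
tcp_pos: [0.4525, -0.0064, 0.2956]
tcp_rot: [0.254, 3.131, -0.002]
contact_force: [0.1, -0.8, 0.6]
width: 0.0469
grasp_force: 0.0
```

```bash
python3 - <<'E'
from h import *
np.set_printoptions(precision=4,suppress=True)
st()
t=snap('top','t6');d=snap('side','s6')
for n in('tab','keeper_hinge'):
  a=robot.tip_of(t,n);b=robot.tip_of(d,n)
  if a and b:
    X,e=tri(t,px(a[0]['location']),d,px(b[0]['location'])); print(n,a[0]['confidence'],b[0]['confidence'],X,e,K.inv(X))
for c in robot.cut_out(t,'coupon_36'): print(c['confidence'],px(c['location']),c['pixels'].sum())
a=cv2.imread('pics/t6.png')[140:260,140:300]; b=cv2.imread('pics/s6.png')[80:200,170:310]
cv2.imwrite('pics/c6.png',cv2.resize(cv2.hconcat([a,b]),None,fx=2.66,fy=2.66,interpolation=cv2.INTER_CUBIC))
E
```

```text
t 11.77 tcp [ 0.4525 -0.0064  0.2956] rot [ 0.254  3.131 -0.002] F [ 0.1 -0.8  0.6] w 0.0469 g 0.0
tab 0.81 0.86 [0.6604 0.1955 0.2015] 0.01529855346149954 [0.1853 0.0072]
0.68 [376.9856 226.4832] 203
0.59 [344.9856 221.6064] 308
0.52 [292.4032 229.0944] 141
```

View pics/c6.png

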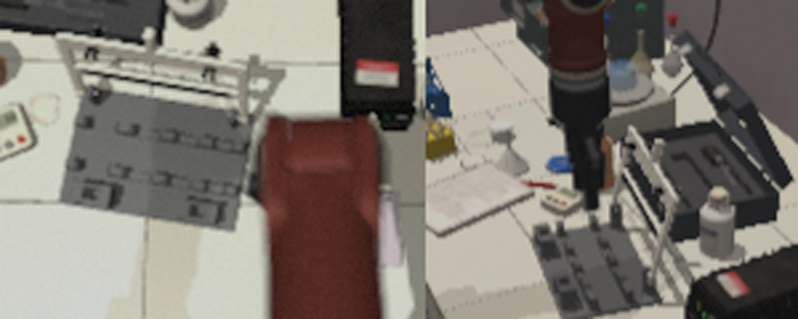

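The keeper is standing up and leaning back at its stop, with the rack open. Now I'll check the rack edges and the coupons.

```bash
cat >> h.py <<'E'
def coupon(w,x0,cams=('top','side'),z0=0,R0=40):
    V=[]
    for n in cams:
        p=snap(n); u=proj(p,[x0[0],x0[1],w/2+z0])[0]
        k=[c for c in robot.cut_out(p,'coupon_%d'%round(w*1000)) if np.linalg.norm(px(c['location'])-u)<R0]
        if k:
            k=min(k,key=lambda c:np.linalg.norm(px(c['location'])-u)); V.append((p,k['pixels'].astype(np.float32))); print(n,px(k['location']).round(1),k['pixels'].sum())
        else: print(n,'none')
    r=fitbox(V,x0,w,z0); print('coupon',w,r[0].round(4),round(r[1],3)); return r[0]
E
python3 - <<'E'
from h import *
np.set_printoptions(precision=4,suppress=True)
t=cv2.imread('pics/t6.png'); p=snap('top')
for c in((62,200),(235,230),(82,90),(255,112)): print(K.inv(onz(p,np.array(c)/2.66+[140,140],.006)))
r=coupon(.03,[.4436,-.1092,0],('side',))
coupon(.036,[.468,-.323,-.197]); coupon(.018,[.4564,-.4503,-.195])
plan([r[0],r[1],.06],r[2])
E
```

```text
[-0.0144  0.1178]
[-0.0146 -0.1228]
[0.1409 0.1228]
[ 0.1517 -0.1204]
side [243.8 229.1] 253
coupon 0.03 [ 0.4449 -0.1066  0.1018] 0.822
top [344.7 221.2] 341
side [280.6 264.5] 444
coupon 0.036 [ 0.468  -0.3229 -0.2045] 0.925
top [378.4 224.3] 168
side [290.2 297.9] 247
coupon 0.018 [ 0.4569 -0.4502 -0.1808] 0.859
mm [  -6.8 -102.4  235. ] deg [ -0.   -0.  -15.1]
```

```bash
python3 -c "
from h import *
st(); plan([.468,-.323,.1],-.2045)"
```

```text
t 12.67 tcp [ 0.4547 -0.0043  0.295 ] rot [-0.253 -3.131  0.   ] F [-0.7 -0.7  0.2] w 0.0472 g 0.0
mm [ -64.4 -312.4  195. ] deg [-0.  -0.   2.5]
```

Request:
send_rows:
  increments:
    - {"x":-0.01,"y":-0.04,"z":0,"rx":0,"ry":0,"rz":2.5,"hand":0.5}
    - {"x":-0.03,"y":-0.08,"z":0,"rx":0,"ry":0,"rz":2.5,"hand":0.5}
    - {"x":-0.064,"y":-0.312,"z":0.195,"rx":0,"ry":0,"rz":2.5,"hand":0.5}
    - {"x":-0.064,"y":-0.312,"z":0.195,"rx":0,"ry":0,"rz":2.5,"hand":0.5}
    - {"x":-0.064,"y":-0.312,"z":0.195,"rx":0,"ry":0,"rz":2.5,"hand":0.5}
    - {"x":-0.064,"y":-0.312,"z":0.195,"rx":0,"ry":0,"rz":2.5,"hand":0.5}
    - {"x":-0.064,"y":-0.312,"z":0.195,"rx":0,"ry":0,"rz":2.5,"hand":0.5}
    - {"x":-0.064,"y":-0.312,"z":0.195,"rx":0,"ry":0,"rz":2.5,"hand":0.5}
    - {"x":-0.064,"y":-0.312,"z":0.195,"rx":0,"ry":0,"rz":2.5,"hand":0.5}
    - {"x":-0.064,"y":-0.312,"z":0.195,"rx":0,"ry":0,"rz":2.5,"hand":0.5}
    - {"x":-0.064,"y":-0.312,"z":0.195,"rx":0,"ry":0,"rz":2.5,"hand":0.5}
    - {"x":-0.064,"y":-0.312,"z":0.195,"rx":0,"ry":0,"rz":2.5,"hand":0.5}

```text
clock: 13.67
tcp_pos: [0.4675, -0.3223, 0.0997]
tcp_rot: [-0.323, -3.124, -0.002]
contact_force: [0.6, 0.8, 0.7]
width: 0.0636
grasp_force: 0.0
```

```bash
python3 -c "
from h import *
st(); plan([.468,-.323,.012],-.2045); coupon(.03,[.4436,-.1092,0])"
```

```text
t 13.67 tcp [ 0.4675 -0.3223  0.0997] rot [-3.230e-01 -3.124e+00 -2.000e-03] F [0.6 0.8 0.7] w 0.0636 g 0.0
mm [-0.8 -0.7 87.7] deg [ 0.1 -0.1 -0.1]
top [287.  227.1] 261
side none
coupon 0.03 [ 0.4438 -0.109  -0.011 ] 0.938
```

Coupon 30 is unmoved. I'll grasp the 36.

Request:
send_rows:
  increments:
    - {"x":-0.001,"y":-0.001,"z":0.035,"rx":0,"ry":0,"rz":0,"hand":0.5}
    - {"x":-0.001,"y":-0.001,"z":0.07,"rx":0,"ry":0,"rz":0,"hand":0.5}
    - {"x":-0.001,"y":-0.001,"z":0.088,"rx":0,"ry":0,"rz":0,"hand":0.5}
    - {"x":-0.001,"y":-0.001,"z":0.088,"rx":0,"ry":0,"rz":0,"hand":-1}
    - {"x":-0.001,"y":-0.001,"z":0.088,"rx":0,"ry":0,"rz":0,"hand":-1}
    - {"x":-0.001,"y":-0.001,"z":0.088,"rx":0,"ry":0,"rz":0,"hand":-1}
    - {"x":-0.001,"y":-0.001,"z":0.088,"rx":0,"ry":0,"rz":0,"hand":-1}
    - {"x":-0.001,"y":-0.001,"z":0.088,"rx":0,"ry":0,"rz":0,"hand":-1}
    - {"x":-0.001,"y":-0.001,"z":0.06,"rx":0,"ry":0,"rz":0,"hand":-1}
    - {"x":-0.001,"y":-0.001,"z":0.02,"rx":0,"ry":0,"rz":0,"hand":-1}
    - {"x":-0.001,"y":-0.001,"z":-0.02,"rx":0,"ry":0,"rz":0,"hand":-1}
    - {"x":-0.001,"y":-0.001,"z":-0.02,"rx":0,"ry":0,"rz":0,"hand":-1}

```text
clock: 14.87
tcp_pos: [0.473, -0.3273, 0.1285]
tcp_rot: [0.321, 3.11, -0.013]
contact_force: [2.0, -2.0, -2.5]
width: 0.0347
grasp_force: 62.7
```

```bash
python3 -c "
from h import *
st(); plan(K.w(.069,.0795,.12),K.yaw)"
```

```text
t 14.87 tcp [ 0.473  -0.3273  0.1285] rot [ 0.321  3.11  -0.013] F [ 2.  -2.  -2.5] w 0.0347 g 62.7
mm [ 42.7 617.2   3.8] deg [-0.4  0.9 -2.5]
```

Request:
send_rows:
  increments:
    - {"x":0.042,"y":0.6,"z":0,"rx":0,"ry":0,"rz":-2.5,"hand":-1}
    - {"x":0.042,"y":0.6,"z":0,"rx":0,"ry":0,"rz":-2.5,"hand":-1}
    - {"x":0.042,"y":0.6,"z":0,"rx":0,"ry":0,"rz":-2.5,"hand":-1}
    - {"x":0.042,"y":0.6,"z":0,"rx":0,"ry":0,"rz":-2.5,"hand":-1}
    - {"x":0.042,"y":0.6,"z":0,"rx":0,"ry":0,"rz":-2.5,"hand":-1}
    - {"x":0.042,"y":0.6,"z":0,"rx":0,"ry":0,"rz":-2.5,"hand":-1}
    - {"x":0.042,"y":0.6,"z":0,"rx":0,"ry":0,"rz":-2.5,"hand":-1}
    - {"x":0.042,"y":0.6,"z":0,"rx":0,"ry":0,"rz":-2.5,"hand":-1}
    - {"x":0.042,"y":0.6,"z":0,"rx":0,"ry":0,"rz":-2.5,"hand":-1}
    - {"x":0.042,"y":0.6,"z":0,"rx":0,"ry":0,"rz":-2.5,"hand":-1}
    - {"x":0.042,"y":0.6,"z":0,"rx":0,"ry":0,"rz":-2.5,"hand":-1}
    - {"x":0.042,"y":0.6,"z":0,"rx":0,"ry":0,"rz":-2.5,"hand":-1}

```text
clock: 15.87
tcp_pos: [0.5354, 0.1736, 0.1202]
tcp_rot: [0.253, 3.131, -0.0]
contact_force: [0.7, -0.5, -4.1]
width: 0.0347
grasp_force: 62.6
```

```bash
python3 -c "
from h import *
st(); plan(K.w(.069,.0795,.12),K.yaw)"
```

```text
t 15.87 tcp [0.5354 0.1736 0.1202] rot [ 0.253  3.131 -0.   ] F [ 0.7 -0.5 -4.1] w 0.0347 g 62.6
mm [ -3.7 114.1   0.2] deg [-0.  0.  0.]
```

Request:
send_rows:
  increments:
    - {"x":-0.004,"y":0.03,"z":0,"rx":0,"ry":0,"rz":0,"hand":-1}
    - {"x":-0.004,"y":0.06,"z":0,"rx":0,"ry":0,"rz":0,"hand":-1}
    - {"x":-0.004,"y":0.085,"z":0,"rx":0,"ry":0,"rz":0,"hand":-1}
    - {"x":-0.004,"y":0.1,"z":0,"rx":0,"ry":0,"rz":0,"hand":-1}
    - {"x":-0.004,"y":0.1,"z":0,"rx":0,"ry":0,"rz":0,"hand":-1}
    - {"x":-0.004,"y":0.1,"z":0,"rx":0,"ry":0,"rz":0,"hand":-1}

```text
clock: 16.37
tcp_pos: [0.5549, 0.2706, 0.1196]
tcp_rot: [-0.249, -3.131, 0.001]
contact_force: [0.6, -0.0, -3.1]
width: 0.0352
grasp_force: 39.3
```

```bash
python3 - <<'E'
from h import *
st(); p,_=tool(); plan(K.w(.069,.0795,.05),K.yaw)
coupon(.036,[p[0],p[1],K.yaw],('side','top'),z0=p[2]-.012)
d=snap('side','s7');t=snap('top','t7')
a=cv2.imread('pics/t7.png')[160:230,150:240]; b=cv2.imread('pics/s7.png')[110:180,190:280]
cv2.imwrite('pics/c7.png',cv2.resize(cv2.hconcat([a,b]),None,fx=4.4,fy=4.4,interpolation=cv2.INTER_CUBIC))
E
```

```text
t 16.37 tcp [0.5549 0.2706 0.1196] rot [-2.490e-01 -3.131e+00  1.000e-03] F [ 0.6 -0.  -3.1] w 0.0352 g 39.3
mm [-0.1 15.3 69.6] deg [-0.  -0.1  0.2]
side [228. 154.] 201
top [177.  200.6] 158
coupon 0.036 [ 0.5542  0.2674 -0.1772] 0.534
```

View pics/c7.png

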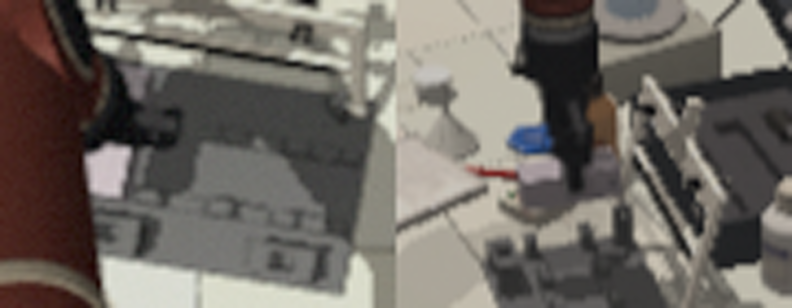

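The coupon is in the hand and level (side crop 570,178). The grip force has dipped, so I'll move over the slot and check again.

Request:
send_rows:
  increments:
    - {"x":0,"y":0.015,"z":0.01,"rx":0,"ry":0,"rz":0,"hand":-1}
    - {"x":0,"y":0.015,"z":0.03,"rx":0,"ry":0,"rz":0,"hand":-1}
    - {"x":0,"y":0.015,"z":0.05,"rx":0,"ry":0,"rz":0,"hand":-1}
    - {"x":0,"y":0.015,"z":0.05,"rx":0,"ry":0,"rz":0,"hand":-1}

```text
clock: 17.0
tcp_pos: [0.555, 0.2842, 0.0655]
tcp_rot: [-0.251, -3.123, 0.006]
contact_force: [-1.1, -0.0, -4.1]
width: 0.0345
grasp_force: 67.4
```

```bash
python3 - <<'E'
from h import *
st(); p,_=tool(); plan(K.w(.069,.0795,.02),K.yaw); print(K.inv(p))
coupon(.036,[p[0],p[1],K.yaw],('side','top'),z0=p[2]-.012)
E
```

```text
t 17.00 tcp [0.555  0.2842 0.0655] rot [-0.251 -3.123  0.006] F [-1.1 -0.  -4.1] w 0.0345 g 67.4
mm [-2.5  2.  45.5] deg [-0.3 -0.4  0.1]
[0.06690592 0.07767449]
side [226.  159.6] 196
top [175.1 201.2] 130
coupon 0.036 [ 0.555   0.2858 -0.1653] 0.537
```

Request:
send_rows:
  increments:
    - {"x":-0.002,"y":0.001,"z":0.006,"rx":0,"ry":0,"rz":0,"hand":-1}
    - {"x":-0.002,"y":0.001,"z":0.014,"rx":0,"ry":0,"rz":0,"hand":-1}
    - {"x":-0.002,"y":0.001,"z":0.02,"rx":0,"ry":0,"rz":0,"hand":-1}
    - {"x":-0.002,"y":0.001,"z":0.026,"rx":0,"ry":0,"rz":0,"hand":-1}
    - {"x":-0.002,"y":0.001,"z":0.026,"rx":0,"ry":0,"rz":0,"hand":-1}

```text
clock: 17.62
tcp_pos: [0.56, 0.2847, 0.0424]
tcp_rot: [-0.254, -3.13, 0.002]
contact_force: [-0.8, 0.3, -4.6]
width: 0.0344
grasp_force: 67.5
```

```bash
python3 - <<'E'
from h import *
st(); p,_=tool(); plan(K.w(.069,.0795,.02),K.yaw); print(K.inv(p))
E
```

```text
t 17.62 tcp [0.56   0.2847 0.0424] rot [-2.54e-01 -3.13e+00  2.00e-03] F [-0.8  0.3 -4.6] w 0.0344 g 67.5
mm [ 2.8  0.5 22.4] deg [-0.1 -0.1  0. ]
[0.07181391 0.07901272]
```

Request:
send_rows:
  increments:
    - {"x":0.001,"y":0,"z":0.006,"rx":0,"ry":0,"rz":0,"hand":-1}
    - {"x":0.002,"y":0,"z":0.012,"rx":0,"ry":0,"rz":0,"hand":-1}
    - {"x":0.002,"y":0,"z":0.018,"rx":0,"ry":0,"rz":0,"hand":-1}
    - {"x":0.002,"y":0,"z":0.022,"rx":0,"ry":0,"rz":0,"hand":-1}
    - {"x":0.002,"y":0,"z":0.022,"rx":0,"ry":0,"rz":0,"hand":-1}

```text
clock: 18.03
tcp_pos: [0.5584, 0.2854, 0.0218]
tcp_rot: [-0.253, -3.131, 0.0]
contact_force: [0.3, 0.0, -4.3]
width: 0.0346
grasp_force: 67.6
```

```bash
python3 - <<'E'
from h import *
st(); p,_=tool(); plan(K.w(.069,.0795,.02),K.yaw); print(K.inv(p))
E
```

```text
t 18.03 tcp [0.5584 0.2854 0.0218] rot [-0.253 -3.131  0.   ] F [ 0.3  0.  -4.3] w 0.0346 g 67.6
mm [1.1 0.  1.8] deg [-0. -0.  0.]
[0.07005855 0.07948103]
```

Request:
send_rows:
  increments:
    - {"x":0,"y":0,"z":0.002,"rx":0,"ry":0,"rz":0,"hand":-1}
    - {"x":0,"y":0,"z":0.004,"rx":0,"ry":0,"rz":0,"hand":-1}
    - {"x":0,"y":0,"z":0.004,"rx":0,"ry":0,"rz":0,"hand":-1}

```text
clock: 18.28
tcp_pos: [0.5586, 0.2855, 0.0215]
tcp_rot: [0.254, 3.131, 0.001]
contact_force: [-6.0, -2.7, 15.4]
width: 0.0351
grasp_force: 70.1
```

Request:
send_rows:
  increments:
    - {"x":0,"y":0,"z":0,"rx":0,"ry":0,"rz":0,"hand":0.2}
    - {"x":0,"y":0,"z":0,"rx":0,"ry":0,"rz":0,"hand":0.2}
    - {"x":0,"y":0,"z":0,"rx":0,"ry":0,"rz":0,"hand":0.2}
    - {"x":0,"y":0,"z":-0.04,"rx":0,"ry":0,"rz":0,"hand":0.2}
    - {"x":0,"y":0,"z":-0.08,"rx":0,"ry":0,"rz":0,"hand":0.2}
    - {"x":0,"y":0,"z":-0.12,"rx":0,"ry":0,"rz":0,"hand":0.2}
    - {"x":0.03,"y":-0.04,"z":-0.13,"rx":0,"ry":0,"rz":0,"hand":0.2}
    - {"x":0.04,"y":-0.08,"z":-0.13,"rx":0,"ry":0,"rz":0,"hand":0.2}
    - {"x":0.05,"y":-0.12,"z":-0.13,"rx":0,"ry":0,"rz":0,"hand":0.2}
    - {"x":0.05,"y":-0.16,"z":-0.13,"rx":0,"ry":0,"rz":0,"hand":0.2}
    - {"x":0.05,"y":-0.2,"z":-0.13,"rx":0,"ry":0,"rz":0,"hand":0.2}
    - {"x":0.05,"y":-0.24,"z":-0.13,"rx":0,"ry":0,"rz":0,"hand":0.2}

```text
clock: 19.28
tcp_pos: [0.4705, 0.0577, 0.1483]
tcp_rot: [0.252, 3.13, 0.0]
contact_force: [0.8, -0.7, -0.2]
width: 0.0511
grasp_force: 0.0
```

```bash
python3 - <<'E'
from h import *
st()
c=coupon(.036,list(K.w(.069,.0795,0)[:2])+[K.yaw],z0=.008); print(K.inv(c[:2]))
plan([.4438,-.109,.1],-.01)
E
```

```text
t 19.28 tcp [0.4705 0.0577 0.1483] rot [0.252 3.13  0.   ] F [ 0.8 -0.7 -0.2] w 0.0511 g 0.0
top [176.5 195.9] 325
side none
coupon 0.036 [ 0.5577  0.2882 -0.1962] 0.892
[0.0689141  0.08210105]
mm [  -0.3 -168.9   48.2] deg [ 0.   0.  -8.9]
```

Request:
send_rows:
  increments:
    - {"x":0,"y":-0.17,"z":0,"rx":0,"ry":0,"rz":-5,"hand":0.4}
    - {"x":0,"y":-0.17,"z":0,"rx":0,"ry":0,"rz":-9,"hand":0.4}
    - {"x":0,"y":-0.17,"z":0.048,"rx":0,"ry":0,"rz":-9,"hand":0.4}
    - {"x":0,"y":-0.17,"z":0.048,"rx":0,"ry":0,"rz":-9,"hand":0.4}
    - {"x":0,"y":-0.17,"z":0.048,"rx":0,"ry":0,"rz":-9,"hand":0.4}
    - {"x":0,"y":-0.17,"z":0.048,"rx":0,"ry":0,"rz":-9,"hand":0.4}
    - {"x":0,"y":-0.17,"z":0.048,"rx":0,"ry":0,"rz":-9,"hand":0.4}
    - {"x":0,"y":-0.17,"z":0.048,"rx":0,"ry":0,"rz":-9,"hand":0.4}

```text
clock: 20.15
tcp_pos: [0.445, -0.1064, 0.1003]
tcp_rot: [0.001, 3.14, 0.002]
contact_force: [-0.0, -0.5, -0.2]
width: 0.0595
grasp_force: 0.0
```

```bash
python3 -c "
from h import *
st(); plan([.4438,-.109,.01],-.01); coupon(.03,[.4436,-.1092,0],('side',));coupon(.018,[.4564,-.4503,-.195])"
```

```text
t 20.15 tcp [ 0.445  -0.1064  0.1003] rot [1.00e-03 3.14e+00 2.00e-03] F [-0.  -0.5 -0.2] w 0.0595 g 0.0
mm [ 1.3 -2.8 90.3] deg [0.1 0.1 0.5]
side [245.7 230.2] 278
coupon 0.03 [ 0.4452 -0.1078  0.0821] 0.876
top [378.7 226.5] 164
side [291.1 297.6] 231
coupon 0.018 [ 0.4567 -0.4504 -0.1812] 0.833
```

Request:
send_rows:
  increments:
    - {"x":0.001,"y":-0.001,"z":0.035,"rx":0,"ry":0,"rz":0,"hand":0.4}
    - {"x":0.001,"y":-0.001,"z":0.07,"rx":0,"ry":0,"rz":0,"hand":0.4}
    - {"x":0.001,"y":-0.001,"z":0.09,"rx":0,"ry":0,"rz":0,"hand":0.4}
    - {"x":0.001,"y":-0.001,"z":0.09,"rx":0,"ry":0,"rz":0,"hand":-1}
    - {"x":0.001,"y":-0.001,"z":0.09,"rx":0,"ry":0,"rz":0,"hand":-1}
    - {"x":0.001,"y":-0.001,"z":0.09,"rx":0,"ry":0,"rz":0,"hand":-1}
    - {"x":0.001,"y":-0.001,"z":0.09,"rx":0,"ry":0,"rz":0,"hand":-1}
    - {"x":0.001,"y":-0.001,"z":0.09,"rx":0,"ry":0,"rz":0,"hand":-1}
    - {"x":0.001,"y":-0.001,"z":0.06,"rx":0,"ry":0,"rz":0,"hand":-1}
    - {"x":0.001,"y":-0.001,"z":0.02,"rx":0,"ry":0,"rz":0,"hand":-1}
    - {"x":0.001,"y":-0.001,"z":-0.02,"rx":0,"ry":0,"rz":0,"hand":-1}
    - {"x":0.001,"y":-0.001,"z":-0.02,"rx":0,"ry":0,"rz":0,"hand":-1}

```text
clock: 21.45
tcp_pos: [0.4471, -0.1109, 0.127]
tcp_rot: [0.008, 3.126, -0.005]
contact_force: [2.3, -0.8, -2.3]
width: 0.0287
grasp_force: 60.2
```

```bash
python3 -c "
from h import *
st(); plan(K.w(.069,.0175,.12),K.yaw)"
```

```text
t 21.45 tcp [ 0.4471 -0.1109  0.127 ] rot [ 0.008  3.126 -0.005] F [ 2.3 -0.8 -2.3] w 0.0287 g 60.2
mm [-98.5 335.8   7.4] deg [-0.1  0.9  9. ]
```

Request:
send_rows:
  increments:
    - {"x":-0.098,"y":0.332,"z":0,"rx":0,"ry":0,"rz":5,"hand":-1}
    - {"x":-0.098,"y":0.332,"z":0,"rx":0,"ry":0,"rz":9,"hand":-1}
    - {"x":-0.098,"y":0.332,"z":0,"rx":0,"ry":0,"rz":9,"hand":-1}
    - {"x":-0.098,"y":0.332,"z":0,"rx":0,"ry":0,"rz":9,"hand":-1}
    - {"x":-0.098,"y":0.332,"z":0,"rx":0,"ry":0,"rz":9,"hand":-1}
    - {"x":-0.098,"y":0.332,"z":0,"rx":0,"ry":0,"rz":9,"hand":-1}
    - {"x":-0.098,"y":0.332,"z":0,"rx":0,"ry":0,"rz":9,"hand":-1}
    - {"x":-0.098,"y":0.332,"z":0,"rx":0,"ry":0,"rz":9,"hand":-1}
    - {"x":-0.098,"y":0.332,"z":0,"rx":0,"ry":0,"rz":9,"hand":-1}
    - {"x":-0.098,"y":0.332,"z":0,"rx":0,"ry":0,"rz":9,"hand":-1}
    - {"x":-0.098,"y":0.332,"z":0,"rx":0,"ry":0,"rz":9,"hand":-1}
    - {"x":-0.098,"y":0.332,"z":0,"rx":0,"ry":0,"rz":9,"hand":-1}

```text
clock: 22.45
tcp_pos: [0.5413, 0.2199, 0.1197]
tcp_rot: [-0.256, -3.13, 0.003]
contact_force: [0.0, -0.9, -2.5]
width: 0.0286
grasp_force: 60.2
```

```bash
python3 -c "
from h import *
st(); plan(K.w(.069,.0175,.05),K.yaw); p,_=tool()
coupon(.03,[p[0],p[1],K.yaw],z0=p[2]-.01)"
```

```text
t 22.45 tcp [0.5413 0.2199 0.1197] rot [-2.56e-01 -3.13e+00  3.00e-03] F [ 0.  -0.9 -2.5] w 0.0286 g 60.2
mm [-5.2  5.6 69.6] deg [-0.1 -0.1 -0.1]
top [194.5 203. ] 111
side [231.2 156.1] 219
coupon 0.03 [ 0.5409  0.2139 -0.1537] 0.56
```

Request:
send_rows:
  increments:
    - {"x":-0.005,"y":0.0055,"z":0.02,"rx":0,"ry":0,"rz":0,"hand":-1}
    - {"x":-0.005,"y":0.0055,"z":0.045,"rx":0,"ry":0,"rz":0,"hand":-1}
    - {"x":-0.005,"y":0.0055,"z":0.062,"rx":0,"ry":0,"rz":0,"hand":-1}
    - {"x":-0.005,"y":0.0055,"z":0.07,"rx":0,"ry":0,"rz":0,"hand":-1}
    - {"x":-0.005,"y":0.0055,"z":0.07,"rx":0,"ry":0,"rz":0,"hand":-1}
    - {"x":-0.005,"y":0.0055,"z":0.07,"rx":0,"ry":0,"rz":0,"hand":-1}

```text
clock: 23.15
tcp_pos: [0.5482, 0.226, 0.0503]
tcp_rot: [0.255, 3.131, -0.0]
contact_force: [-0.3, 0.1, -3.0]
width: 0.0287
grasp_force: 60.0
```

```bash
python3 -c "
from h import *
st(); plan(K.w(.069,.0175,.024),K.yaw); p,_=tool();print(K.inv(p))"
```

```text
t 23.15 tcp [0.5482 0.226  0.0503] rot [ 0.255  3.131 -0.   ] F [-0.3  0.1 -3. ] w 0.0287 g 60.0
mm [ 0.6 -1.7 26.3] deg [-0.  0. -0.]
[0.06962989 0.01916279]
```

Request:
send_rows:
  increments:
    - {"x":0,"y":-0.001,"z":0.006,"rx":0,"ry":0,"rz":0,"hand":-1}
    - {"x":0,"y":-0.0015,"z":0.012,"rx":0,"ry":0,"rz":0,"hand":-1}
    - {"x":0,"y":-0.0015,"z":0.018,"rx":0,"ry":0,"rz":0,"hand":-1}
    - {"x":0,"y":-0.0015,"z":0.023,"rx":0,"ry":0,"rz":0,"hand":-1}
    - {"x":0,"y":-0.0015,"z":0.027,"rx":0,"ry":0,"rz":0,"hand":-1}
    - {"x":0,"y":-0.0015,"z":0.028,"rx":0,"ry":0,"rz":0,"hand":-1}
    - {"x":0,"y":-0.0015,"z":0.028,"rx":0,"ry":0,"rz":0,"hand":-1}

```text
clock: 23.73
tcp_pos: [0.5475, 0.2249, 0.0248]
tcp_rot: [-0.253, -3.131, -0.001]
contact_force: [-4.6, -2.6, 14.7]
width: 0.0291
grasp_force: 62.4
```

Request:
send_rows:
  increments:
    - {"x":0,"y":0,"z":0,"rx":0,"ry":0,"rz":0,"hand":0.0}
    - {"x":0,"y":0,"z":0,"rx":0,"ry":0,"rz":0,"hand":0.0}
    - {"x":0,"y":0,"z":0,"rx":0,"ry":0,"rz":0,"hand":0.0}
    - {"x":0,"y":0,"z":-0.04,"rx":0,"ry":0,"rz":0,"hand":0.0}
    - {"x":0,"y":0,"z":-0.08,"rx":0,"ry":0,"rz":0,"hand":0.0}
    - {"x":0,"y":0,"z":-0.12,"rx":0,"ry":0,"rz":0,"hand":0.0}
    - {"x":0.03,"y":-0.04,"z":-0.13,"rx":0,"ry":0,"rz":0,"hand":0.1}
    - {"x":0.03,"y":-0.08,"z":-0.13,"rx":0,"ry":0,"rz":0,"hand":0.1}
    - {"x":0.03,"y":-0.12,"z":-0.13,"rx":0,"ry":0,"rz":0,"hand":0.1}
    - {"x":0.03,"y":-0.16,"z":-0.13,"rx":0,"ry":0,"rz":0,"hand":0.1}
    - {"x":0.03,"y":-0.2,"z":-0.13,"rx":0,"ry":0,"rz":0,"hand":0.1}
    - {"x":0.03,"y":-0.24,"z":-0.13,"rx":0,"ry":0,"rz":0,"hand":0.1}

```text
clock: 24.73
tcp_pos: [0.479, -0.0088, 0.1522]
tcp_rot: [0.253, 3.131, -0.0]
contact_force: [0.9, -1.0, -0.1]
width: 0.0471
grasp_force: 0.0
```

```bash
python3 -c "
from h import *
st(); plan([.4567,-.4503,.1],-.181)
c=coupon(.018,[.4564,-.4503,-.195])
for w,y,z in((.036,.0795,.008),(.03,.0175,.014)):
  c=coupon(w,list(K.w(.069,y,0)[:2])+[K.yaw],z0=z,R0=10); print(K.inv(c[:2]))"
```

```text
t 24.73 tcp [ 0.479  -0.0088  0.1522] rot [ 0.253  3.131 -0.   ] F [ 0.9 -1.  -0.1] w 0.0471 g 0.0
mm [ -48.7 -439.3   52.3] deg [-0.   0.   1.1]
top [378.7 223.5] 134
side [291.2 297.2] 245
coupon 0.018 [ 0.456  -0.4504 -0.1904] 0.785
top [174. 195.] 367
side [227.1 165.3] 106
coupon 0.036 [ 0.5572  0.2863 -0.1906] 0.666
[0.06879139 0.08014412]
top [197.9 193.7] 232
side [230.1 173.3] 101
coupon 0.03 [ 0.5497  0.2269 -0.1936] 0.621
[0.07098172 0.02033883]
```

Request:
send_rows:
  increments:
    - {"x":-0.048,"y":-0.436,"z":0.052,"rx":0,"ry":0,"rz":1,"hand":0.1}
    - {"x":-0.048,"y":-0.436,"z":0.052,"rx":0,"ry":0,"rz":1,"hand":0.1}
    - {"x":-0.048,"y":-0.436,"z":0.052,"rx":0,"ry":0,"rz":1,"hand":0.1}
    - {"x":-0.048,"y":-0.436,"z":0.052,"rx":0,"ry":0,"rz":1,"hand":0.1}
    - {"x":-0.048,"y":-0.436,"z":0.052,"rx":0,"ry":0,"rz":1,"hand":0.1}
    - {"x":-0.048,"y":-0.436,"z":0.052,"rx":0,"ry":0,"rz":1,"hand":0.1}
    - {"x":-0.048,"y":-0.436,"z":0.052,"rx":0,"ry":0,"rz":1,"hand":0.1}
    - {"x":-0.048,"y":-0.436,"z":0.052,"rx":0,"ry":0,"rz":1,"hand":0.1}
    - {"x":-0.048,"y":-0.436,"z":0.052,"rx":0,"ry":0,"rz":1,"hand":0.1}
    - {"x":-0.048,"y":-0.436,"z":0.052,"rx":0,"ry":0,"rz":1,"hand":0.1}
    - {"x":-0.048,"y":-0.436,"z":0.052,"rx":0,"ry":0,"rz":1,"hand":0.1}
    - {"x":-0.048,"y":-0.436,"z":0.052,"rx":0,"ry":0,"rz":1,"hand":0.1}

```text
clock: 26.33
tcp_pos: [0.453, -0.4532, 0.0991]
tcp_rot: [-0.295, -3.126, 0.01]
contact_force: [-1.0, -0.7, 0.1]
width: 0.0468
grasp_force: 0.0
```

```bash
python3 -c "
from h import *
st(); plan([.4565,-.4503,.005],-.186)"
```

```text
t 26.33 tcp [ 0.453  -0.4532  0.0991] rot [-0.295 -3.126  0.01 ] F [-1.  -0.7  0.1] w 0.0468 g 0.0
mm [-3.   4.1 94.1] deg [-0.4 -0.1 -0.1]
```

Request:
send_rows:
  increments:
    - {"x":-0.003,"y":0.002,"z":0.035,"rx":0,"ry":0,"rz":0,"hand":0.1}
    - {"x":-0.003,"y":0.002,"z":0.07,"rx":0,"ry":0,"rz":0,"hand":0.1}
    - {"x":-0.003,"y":0.002,"z":0.094,"rx":0,"ry":0,"rz":0,"hand":0.1}
    - {"x":-0.003,"y":0.002,"z":0.094,"rx":0,"ry":0,"rz":0,"hand":-1}
    - {"x":-0.003,"y":0.002,"z":0.094,"rx":0,"ry":0,"rz":0,"hand":-1}
    - {"x":-0.003,"y":0.002,"z":0.094,"rx":0,"ry":0,"rz":0,"hand":-1}
    - {"x":-0.003,"y":0.002,"z":0.094,"rx":0,"ry":0,"rz":0,"hand":-1}
    - {"x":-0.003,"y":0.002,"z":0.094,"rx":0,"ry":0,"rz":0,"hand":-1}
    - {"x":-0.003,"y":0.002,"z":0.06,"rx":0,"ry":0,"rz":0,"hand":-1}
    - {"x":-0.003,"y":0.002,"z":0.02,"rx":0,"ry":0,"rz":0,"hand":-1}
    - {"x":-0.003,"y":0.002,"z":-0.02,"rx":0,"ry":0,"rz":0,"hand":-1}
    - {"x":-0.003,"y":0.002,"z":-0.02,"rx":0,"ry":0,"rz":0,"hand":-1}

```text
clock: 27.33
tcp_pos: [0.4644, -0.4484, 0.1306]
tcp_rot: [0.28, 3.113, -0.019]
contact_force: [-0.3, -1.3, -0.2]
width: 0.0161
grasp_force: 63.0
```

```bash
python3 -c "
from h import *
st(); plan(K.w(.069,-.0885,.12),K.yaw)"
```

```text
t 27.33 tcp [ 0.4644 -0.4484  0.1306] rot [ 0.28   3.113 -0.019] F [-0.3 -1.3 -0.2] w 0.0161 g 63.0
mm [ 36.6 570.9   3.7] deg [-0.6  0.9 -1. ]
```

Request:
send_rows:
  increments:
    - {"x":0.04,"y":0.565,"z":0,"rx":0,"ry":0,"rz":-1,"hand":-1}
    - {"x":0.04,"y":0.565,"z":0,"rx":0,"ry":0,"rz":-1,"hand":-1}
    - {"x":0.04,"y":0.565,"z":0,"rx":0,"ry":0,"rz":-1,"hand":-1}
    - {"x":0.04,"y":0.565,"z":0,"rx":0,"ry":0,"rz":-1,"hand":-1}
    - {"x":0.04,"y":0.565,"z":0,"rx":0,"ry":0,"rz":-1,"hand":-1}
    - {"x":0.04,"y":0.565,"z":0,"rx":0,"ry":0,"rz":-1,"hand":-1}
    - {"x":0.04,"y":0.565,"z":0,"rx":0,"ry":0,"rz":-1,"hand":-1}
    - {"x":0.04,"y":0.565,"z":0,"rx":0,"ry":0,"rz":-1,"hand":-1}
    - {"x":0.04,"y":0.565,"z":0,"rx":0,"ry":0,"rz":-1,"hand":-1}
    - {"x":0.04,"y":0.565,"z":0,"rx":0,"ry":0,"rz":-1,"hand":-1}
    - {"x":0.04,"y":0.565,"z":0,"rx":0,"ry":0,"rz":-1,"hand":-1}
    - {"x":0.04,"y":0.565,"z":0,"rx":0,"ry":0,"rz":-1,"hand":-1}

```text
clock: 28.33
tcp_pos: [0.5145, 0.0556, 0.1213]
tcp_rot: [0.253, 3.129, 0.001]
contact_force: [1.1, -0.3, -0.7]
width: 0.0162
grasp_force: 63.0
```

```bash
python3 -c "
from h import *
st(); plan(K.w(.069,-.0885,.06),K.yaw)"
```

```text
t 28.33 tcp [0.5145 0.0556 0.1213] rot [2.530e-01 3.129e+00 1.000e-03] F [ 1.1 -0.3 -0.7] w 0.0162 g 63.0
mm [-5.  65.8 61.4] deg [0.1 0.1 0. ]
```

Request:
send_rows:
  increments:
    - {"x":-0.005,"y":0.03,"z":0,"rx":0,"ry":0,"rz":0,"hand":-1}
    - {"x":-0.005,"y":0.05,"z":0.01,"rx":0,"ry":0,"rz":0,"hand":-1}
    - {"x":-0.005,"y":0.0585,"z":0.03,"rx":0,"ry":0,"rz":0,"hand":-1}
    - {"x":-0.005,"y":0.0585,"z":0.05,"rx":0,"ry":0,"rz":0,"hand":-1}
    - {"x":-0.005,"y":0.0585,"z":0.06,"rx":0,"ry":0,"rz":0,"hand":-1}
    - {"x":-0.005,"y":0.0585,"z":0.06,"rx":0,"ry":0,"rz":0,"hand":-1}
    - {"x":-0.005,"y":0.0585,"z":0.06,"rx":0,"ry":0,"rz":0,"hand":-1}

```text
clock: 28.92
tcp_pos: [0.5285, 0.1096, 0.0605]
tcp_rot: [0.255, 3.131, -0.001]
contact_force: [-0.5, -0.3, -0.7]
width: 0.0158
grasp_force: 62.9
```

```bash
python3 -c "
from h import *
st(); plan(K.w(.069,-.0885,.031),K.yaw)
p,_=tool();print(K.inv(p)); coupon(.018,[p[0],p[1],K.yaw],z0=p[2]-.005,R0=25)"
```

```text
t 28.92 tcp [0.5285 0.1096 0.0605] rot [ 2.550e-01  3.131e+00 -1.000e-03] F [-0.5 -0.3 -0.7] w 0.0158 g 62.9
mm [-0.  10.4 29.5] deg [-0.  0. -0.]
[ 0.06898222 -0.0989132 ]
top none
side [233.9 181.1] 104
coupon 0.018 [ 0.5294  0.1133 -0.1354] 0.639
```

Request:
send_rows:
  increments:
    - {"x":0,"y":0.0104,"z":0,"rx":0,"ry":0,"rz":0,"hand":-1}
    - {"x":0,"y":0.0104,"z":0.007,"rx":0,"ry":0,"rz":0,"hand":-1}
    - {"x":0,"y":0.0104,"z":0.015,"rx":0,"ry":0,"rz":0,"hand":-1}
    - {"x":0,"y":0.0104,"z":0.018,"rx":0,"ry":0,"rz":0,"hand":-1}
    - {"x":0,"y":0.0104,"z":0.018,"rx":0,"ry":0,"rz":0,"hand":-1}

```text
clock: 29.53
tcp_pos: [0.5289, 0.1203, 0.0407]
tcp_rot: [-0.253, -3.128, 0.002]
contact_force: [-0.1, 0.4, -1.3]
width: 0.0163
grasp_force: 62.9
```

```bash
python3 -c "
from h import *
st(); plan(K.w(.069,-.0885,.031),K.yaw)"
```

```text
t 29.53 tcp [0.5289 0.1203 0.0407] rot [-2.530e-01 -3.128e+00  2.000e-03] F [-0.1  0.4 -1.3] w 0.0163 g 62.9
mm [-1.4 -0.3  9.7] deg [-0.1 -0.2  0. ]
```

Request:
send_rows:
  increments:
    - {"x":-0.001,"y":0,"z":0.003,"rx":0,"ry":0,"rz":0,"hand":-1}
    - {"x":-0.001,"y":0,"z":0.006,"rx":0,"ry":0,"rz":0,"hand":-1}
    - {"x":-0.001,"y":0,"z":0.009,"rx":0,"ry":0,"rz":0,"hand":-1}
    - {"x":-0.001,"y":0,"z":0.012,"rx":0,"ry":0,"rz":0,"hand":-1}
    - {"x":-0.001,"y":0,"z":0.013,"rx":0,"ry":0,"rz":0,"hand":-1}
    - {"x":-0.001,"y":0,"z":0.013,"rx":0,"ry":0,"rz":0,"hand":-1}

```text
clock: 30.03
tcp_pos: [0.5312, 0.1202, 0.0325]
tcp_rot: [0.254, 3.131, 0.002]
contact_force: [-6.9, -1.8, 23.2]
width: 0.0162
grasp_force: 66.1
```

Request:
send_rows:
  increments:
    - {"x":0,"y":0,"z":0,"rx":0,"ry":0,"rz":0,"hand":-0.2}
    - {"x":0,"y":0,"z":0,"rx":0,"ry":0,"rz":0,"hand":-0.2}
    - {"x":0,"y":0,"z":0,"rx":0,"ry":0,"rz":0,"hand":-0.2}
    - {"x":0,"y":0,"z":-0.04,"rx":0,"ry":0,"rz":0,"hand":-0.2}
    - {"x":0,"y":0,"z":-0.08,"rx":0,"ry":0,"rz":0,"hand":-0.2}
    - {"x":0,"y":0,"z":-0.12,"rx":0,"ry":0,"rz":0,"hand":-0.2}
    - {"x":0.03,"y":-0.04,"z":-0.15,"rx":0,"ry":0,"rz":0,"hand":-0.2}
    - {"x":0.04,"y":-0.08,"z":-0.19,"rx":0,"ry":0,"rz":0,"hand":-0.2}
    - {"x":0.04,"y":-0.12,"z":-0.23,"rx":0,"ry":0,"rz":0,"hand":-0.3}
    - {"x":0.04,"y":-0.16,"z":-0.26,"rx":0,"ry":0,"rz":0,"hand":-0.3}
    - {"x":0.04,"y":-0.16,"z":-0.26,"rx":0,"ry":0,"rz":0,"hand":-0.3}

```text
clock: 30.95
tcp_pos: [0.4668, -0.0232, 0.2824]
tcp_rot: [-0.252, -3.131, -0.0]
contact_force: [1.4, -0.7, -0.9]
width: 0.0298
grasp_force: 0.0
```

```bash
python3 - <<'E'
from h import *
st()
for w,y,z in((.036,.0795,.008),(.03,.0175,.014),(.018,-.0885,.026)):
  c=coupon(w,list(K.w(.069,y,0)[:2])+[K.yaw],('top',),z0=z,R0=10); print(K.inv(c[:2]))
d=snap('side','s8');t=snap('top','t8')
a=cv2.imread('pics/t8.png')[150:240,145:260]; b=cv2.imread('pics/s8.png')[115:205,190:305]
cv2.imwrite('pics/c8.png',cv2.resize(cv2.hconcat([a,b]),None,fx=3.45,fy=3.45,interpolation=cv2.INTER_CUBIC))
E
```

```text
t 30.95 tcp [ 0.4668 -0.0232  0.2824] rot [-0.252 -3.131 -0.   ] F [ 1.4 -0.7 -0.9] w 0.0298 g 0.0
top [175.2 198.3] 356
coupon 0.036 [ 0.5563  0.2877 -0.1819] 0.92
[0.06765961 0.08141067]
top [195.  196.3] 276
coupon 0.03 [ 0.5487  0.2243 -0.1142] 0.921
[0.07033706 0.01761089]
top [221.9 202.6] 164
coupon 0.018 [ 0.5296  0.1206 -0.1581] 0.884
[ 0.06826123 -0.08782294]
```

View pics/c8.png

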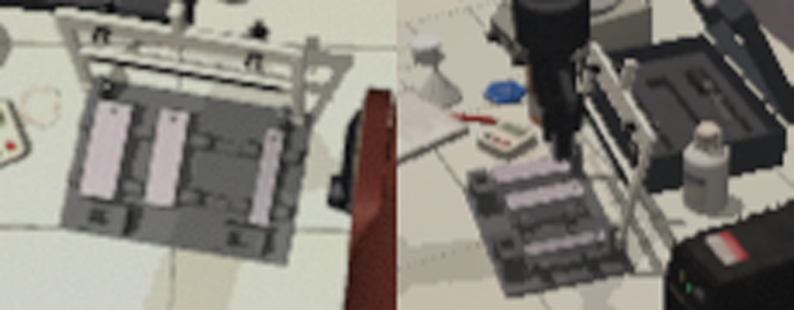

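Both views show all three coupons seated and centred in the 36, 30 and 18 slots (top crop 107,150; 167,158; 268,178). Next I'll close the keeper.

```bash
python3 -c "
from h import *
plan(K.w(.188,0,.29),K.yaw)"
```

```text
mm [-159.2  236.6  -10.7] deg [-0.  -0.2  0.2]
```

Request:
send_rows:
  increments:
    - {"x":-0.159,"y":0.236,"z":-0.011,"rx":0,"ry":0,"rz":0,"hand":-0.2}
    - {"x":-0.159,"y":0.236,"z":-0.011,"rx":0,"ry":0,"rz":0,"hand":-0.2}
    - {"x":-0.159,"y":0.236,"z":-0.011,"rx":0,"ry":0,"rz":0,"hand":-0.2}
    - {"x":-0.159,"y":0.236,"z":-0.011,"rx":0,"ry":0,"rz":0,"hand":-0.2}
    - {"x":-0.159,"y":0.236,"z":-0.011,"rx":0,"ry":0,"rz":0,"hand":-0.2}
    - {"x":-0.159,"y":0.236,"z":-0.011,"rx":0,"ry":0,"rz":0,"hand":-0.2}
    - {"x":-0.159,"y":0.236,"z":-0.011,"rx":0,"ry":0,"rz":0,"hand":-0.2}
    - {"x":-0.159,"y":0.236,"z":-0.011,"rx":0,"ry":0,"rz":0,"hand":-0.2}
    - {"x":-0.159,"y":0.236,"z":-0.011,"rx":0,"ry":0,"rz":0,"hand":-0.2}
    - {"x":-0.159,"y":0.236,"z":-0.011,"rx":0,"ry":0,"rz":0,"hand":-0.2}

```text
clock: 32.18
tcp_pos: [0.662, 0.1855, 0.2904]
tcp_rot: [-0.252, -3.129, 0.003]
contact_force: [-0.1, -1.0, -0.8]
width: 0.0342
grasp_force: 0.0
```

```bash
python3 -c "
from h import *
st();plan(K.w(.188,0,.209),K.yaw)"
```

```text
t 32.18 tcp [0.662  0.1855 0.2904] rot [-2.520e-01 -3.129e+00  3.000e-03] F [-0.1 -1.  -0.8] w 0.0342 g 0.0
mm [ 0.2  2.7 81.4] deg [-0.1 -0.2  0.1]
```

Request:
send_rows:
  increments:
    - {"x":0,"y":0.002,"z":0.02,"rx":0,"ry":0,"rz":0,"hand":-0.2}
    - {"x":0,"y":0.002,"z":0.05,"rx":0,"ry":0,"rz":0,"hand":-0.2}
    - {"x":0,"y":0.002,"z":0.08,"rx":0,"ry":0,"rz":0,"hand":-0.2}
    - {"x":0,"y":0.002,"z":0.08,"rx":0,"ry":0,"rz":0,"hand":-0.2}
    - {"x":0,"y":0.002,"z":0.08,"rx":0,"ry":0,"rz":0,"hand":-1}
    - {"x":0,"y":0.002,"z":0.08,"rx":0,"ry":0,"rz":0,"hand":-1}
    - {"x":0,"y":0.002,"z":0.08,"rx":0,"ry":0,"rz":0,"hand":-1}
    - {"x":0,"y":0.002,"z":0.08,"rx":0,"ry":0,"rz":0,"hand":-1}
    - {"x":0,"y":0.002,"z":0.08,"rx":0,"ry":0,"rz":0,"hand":-1}

```text
clock: 32.93
tcp_pos: [0.6635, 0.1889, 0.2141]
tcp_rot: [0.252, 3.129, 0.005]
contact_force: [-0.4, 3.4, 0.7]
width: 0.0101
grasp_force: 59.4
```

```bash
python3 -c "
from h import *
st();p,_=tool();k=K.inv(p);print(k)
H=np.array([.138,.057]); r0=np.array([k[0],p[2]+.007])-[.138,.05]; r=np.hypot(*r0); a0=np.arctan2(r0[1],-r0[0]); print(r,a0)
for a in np.linspace(a0,0,13)[1:]: print(round(a,2),((np.array([-r*np.cos(a),r*np.sin(a)])-r0)*[-1,-1]).round(4))"
```

```text
t 32.93 tcp [0.6635 0.1889 0.2141] rot [0.252 3.129 0.005] F [-0.4  3.4  0.7] w 0.0101 g 59.4
[0.18938693 0.0012061 ]
0.17862296984460974 1.8626037996341607
1.71 [ 0.0271 -0.0059]
1.55 [ 0.0547 -0.0075]
1.4 [ 0.0823 -0.0049]
1.24 [0.1091 0.002 ]
1.09 [0.1345 0.013 ]
0.93 [0.158  0.0277]
0.78 [0.1789 0.0459]
0.62 [0.1967 0.0672]
0.47 [0.211  0.0909]
0.31 [0.2215 0.1165]
0.16 [0.2279 0.1435]
0.0 [0.23   0.1711]
```

Request:
send_rows:
  increments:
    - {"x":0.027,"y":0,"z":-0.006,"rx":0,"ry":0,"rz":0,"hand":-1}
    - {"x":0.055,"y":0,"z":-0.0075,"rx":0,"ry":0,"rz":0,"hand":-1}
    - {"x":0.082,"y":0,"z":-0.005,"rx":0,"ry":0,"rz":0,"hand":-1}
    - {"x":0.109,"y":0,"z":0.002,"rx":0,"ry":0,"rz":0,"hand":-1}
    - {"x":0.1345,"y":0,"z":0.013,"rx":0,"ry":0,"rz":0,"hand":-1}
    - {"x":0.158,"y":0,"z":0.0277,"rx":0,"ry":0,"rz":0,"hand":-1}
    - {"x":0.179,"y":0,"z":0.046,"rx":0,"ry":0,"rz":0,"hand":-1}
    - {"x":0.197,"y":0,"z":0.067,"rx":0,"ry":0,"rz":0,"hand":-1}
    - {"x":0.211,"y":0,"z":0.091,"rx":0,"ry":0,"rz":0,"hand":-1}
    - {"x":0.2215,"y":0,"z":0.1165,"rx":0,"ry":0,"rz":0,"hand":-1}
    - {"x":0.2215,"y":0,"z":0.1165,"rx":0,"ry":0,"rz":0,"hand":-1}

```text
clock: 33.85
tcp_pos: [0.4382, 0.2247, 0.0942]
tcp_rot: [-0.245, -3.122, 0.001]
contact_force: [-10.9, 5.5, 3.7]
width: 0.0098
grasp_force: 81.7
```

Request:
send_rows:
  increments:
    - {"x":0.003,"y":0,"z":0.013,"rx":0,"ry":0,"rz":0,"hand":-1}
    - {"x":0.006,"y":0,"z":0.027,"rx":0,"ry":0,"rz":0,"hand":-1}
    - {"x":0.007,"y":0,"z":0.04,"rx":0,"ry":0,"rz":0,"hand":-1}
    - {"x":0.008,"y":0,"z":0.05,"rx":0,"ry":0,"rz":0,"hand":-1}
    - {"x":0.008,"y":0,"z":0.053,"rx":0,"ry":0,"rz":0,"hand":-1}
    - {"x":0.008,"y":0,"z":0.053,"rx":0,"ry":0,"rz":0,"hand":-1}

```text
clock: 34.35
tcp_pos: [0.4302, 0.2259, 0.0424]
tcp_rot: [-0.245, -3.12, 0.002]
contact_force: [-12.0, 5.8, 0.5]
width: 0.0103
grasp_force: 90.6
```

Request:
send_rows:
  increments:
    - {"x":-0.003,"y":0,"z":0.003,"rx":0,"ry":0,"rz":0,"hand":-1}
    - {"x":-0.003,"y":0,"z":0.006,"rx":0,"ry":0,"rz":0,"hand":-1}
    - {"x":-0.003,"y":0,"z":0.006,"rx":0,"ry":0,"rz":0,"hand":-1}

```text
clock: 34.6
tcp_pos: [0.4303, 0.2259, 0.0363]
tcp_rot: [-0.243, -3.115, 0.003]
contact_force: [-15.5, 7.9, 0.8]
width: 0.0102
grasp_force: 92.0
```

Request:
send_rows:
  increments:
    - {"x":0,"y":0,"z":0,"rx":0,"ry":0,"rz":0,"hand":-0.2}
    - {"x":0,"y":0,"z":0,"rx":0,"ry":0,"rz":0,"hand":-0.2}
    - {"x":0,"y":0,"z":0,"rx":0,"ry":0,"rz":0,"hand":-0.2}
    - {"x":0,"y":0,"z":-0.04,"rx":0,"ry":0,"rz":0,"hand":-0.2}
    - {"x":0,"y":0,"z":-0.08,"rx":0,"ry":0,"rz":0,"hand":-0.2}
    - {"x":0,"y":-0.04,"z":-0.11,"rx":0,"ry":0,"rz":0,"hand":-1}
    - {"x":0,"y":-0.08,"z":-0.11,"rx":0,"ry":0,"rz":0,"hand":-1}
    - {"x":0,"y":-0.12,"z":-0.11,"rx":0,"ry":0,"rz":0,"hand":-1}
    - {"x":0,"y":-0.16,"z":-0.11,"rx":0,"ry":0,"rz":0,"hand":-1}
    - {"x":0,"y":-0.2,"z":-0.11,"rx":0,"ry":0,"rz":0,"hand":-1}
    - {"x":0,"y":-0.22,"z":-0.11,"rx":0,"ry":0,"rz":0,"hand":-1}

```text
clock: 35.52
tcp_pos: [0.4037, 0.0001, 0.1479]
tcp_rot: [0.267, 3.128, -0.005]
contact_force: [-0.8, -0.5, -0.0]
width: -0.0001
grasp_force: 0.0
```

```bash
python3 - <<'E'
from h import *
st(); plan(K.w(0,-.072,.12),K.yaw)
d=snap('side','s9');t=snap('top','t9')
a=cv2.imread('pics/t9.png')[160:240,145:250]; b=cv2.imread('pics/s9.png')[130:210,190:295]
cv2.imwrite('pics/c9.png',cv2.resize(cv2.hconcat([a,b]),None,fx=3.8,fy=3.8,interpolation=cv2.INTER_CUBIC))
g=cv2.cvtColor(t['color'],cv2.COLOR_RGB2GRAY)
print(proj(t,[K.w(0,.072,.07),K.w(0,-.072,.07)]))
E
```

```text
t 35.52 tcp [4.037e-01 1.000e-04 1.479e-01] rot [ 0.267  3.128 -0.005] F [-0.8 -0.5 -0. ] w -0.0001 g 0.0
mm [-35.2 155.4  27.5] deg [-0.2  0.2 -0.5]
[[172.51987599 211.69557259]
 [213.41929803 218.74667759]]
```

View pics/c9.png

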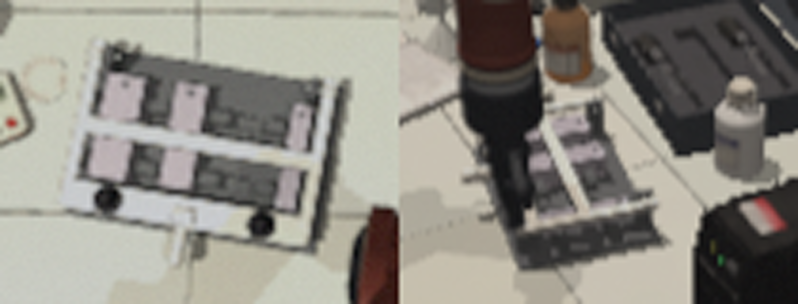

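The keeper lies flat over the coupons, with the pins at (173,212) and (214,219) in the top view. I'll press the right pin with shut fingers.

Request:
send_rows:
  increments:
    - {"x":-0.015,"y":0.04,"z":0.01,"rx":0,"ry":0,"rz":-0.5,"hand":-1}
    - {"x":-0.03,"y":0.08,"z":0.02,"rx":0,"ry":0,"rz":-0.5,"hand":-1}
    - {"x":-0.035,"y":0.12,"z":0.027,"rx":0,"ry":0,"rz":-0.5,"hand":-1}
    - {"x":-0.035,"y":0.154,"z":0.027,"rx":0,"ry":0,"rz":-0.5,"hand":-1}
    - {"x":-0.035,"y":0.154,"z":0.027,"rx":0,"ry":0,"rz":-0.5,"hand":-1}
    - {"x":-0.035,"y":0.154,"z":0.027,"rx":0,"ry":0,"rz":-0.5,"hand":-1}
    - {"x":-0.035,"y":0.154,"z":0.027,"rx":0,"ry":0,"rz":-0.5,"hand":-1}

```text
clock: 36.2
tcp_pos: [0.4637, 0.1529, 0.12]
tcp_rot: [0.239, 3.132, -0.001]
contact_force: [-0.2, -0.7, -0.2]
width: 0.0002
grasp_force: 0.0
```

```bash
python3 -c "
from h import *
st();plan(K.w(0,-.072,.065),K.yaw)"
```

```text
t 36.20 tcp [0.4637 0.1529 0.12  ] rot [ 2.390e-01  3.132e+00 -1.000e-03] F [-0.2 -0.7 -0.2] w 0.0002 g 0.0
mm [-1.9 -5.4 55. ] deg [-0.   0.   0.6]
```

Request:
send_rows:
  increments:
    - {"x":-0.002,"y":-0.0055,"z":0.02,"rx":0,"ry":0,"rz":0.6,"hand":-1}
    - {"x":-0.002,"y":-0.0055,"z":0.04,"rx":0,"ry":0,"rz":0.6,"hand":-1}
    - {"x":-0.002,"y":-0.0055,"z":0.044,"rx":0,"ry":0,"rz":0.6,"hand":-1}
    - {"x":-0.002,"y":-0.0055,"z":0.048,"rx":0,"ry":0,"rz":0.6,"hand":-1}
    - {"x":-0.002,"y":-0.0055,"z":0.052,"rx":0,"ry":0,"rz":0.6,"hand":-1}
    - {"x":-0.002,"y":-0.0055,"z":0.055,"rx":0,"ry":0,"rz":0.6,"hand":-1}
    - {"x":-0.002,"y":-0.0055,"z":0.056,"rx":0,"ry":0,"rz":0.6,"hand":-1}
    - {"x":-0.002,"y":-0.0055,"z":0.056,"rx":0,"ry":0,"rz":0.6,"hand":-1}

```text
clock: 36.87
tcp_pos: [0.4647, 0.1461, 0.0649]
tcp_rot: [0.258, 3.13, -0.001]
contact_force: [-2.5, -3.1, 7.0]
width: 0.0
grasp_force: 3.7
```

Request:
send_rows:
  increments:
    - {"x":0,"y":0,"z":0.0015,"rx":0,"ry":0,"rz":0,"hand":-1}
    - {"x":0,"y":0,"z":0.003,"rx":0,"ry":0,"rz":0,"hand":-1}
    - {"x":0,"y":0,"z":0.003,"rx":0,"ry":0,"rz":0,"hand":-1}

```text
clock: 37.12
tcp_pos: [0.4648, 0.1462, 0.0644]
tcp_rot: [0.258, 3.13, 0.001]
contact_force: [-6.9, -4.7, 27.6]
width: -0.0001
grasp_force: 14.1
```

Hard stop at 64.4 mm, so the right pin is home. On to the left pin.

Request:
send_rows:
  increments:
    - {"x":0,"y":0,"z":-0.025,"rx":0,"ry":0,"rz":0,"hand":-1}
    - {"x":0,"y":0,"z":-0.055,"rx":0,"ry":0,"rz":0,"hand":-1}
    - {"x":0,"y":0.035,"z":-0.055,"rx":0,"ry":0,"rz":0,"hand":-1}
    - {"x":0,"y":0.07,"z":-0.055,"rx":0,"ry":0,"rz":0,"hand":-1}
    - {"x":0,"y":0.105,"z":-0.055,"rx":0,"ry":0,"rz":0,"hand":-1}
    - {"x":0,"y":0.135,"z":-0.055,"rx":0,"ry":0,"rz":0,"hand":-1}
    - {"x":0,"y":0.145,"z":-0.055,"rx":0,"ry":0,"rz":0,"hand":-1}
    - {"x":0,"y":0.145,"z":-0.055,"rx":0,"ry":0,"rz":0,"hand":-1}
    - {"x":0,"y":0.145,"z":-0.055,"rx":0,"ry":0,"rz":0,"hand":-1}

```text
clock: 37.87
tcp_pos: [0.4879, 0.2897, 0.1157]
tcp_rot: [0.255, 3.131, -0.001]
contact_force: [-0.5, -1.2, -0.3]
width: 0.0001
grasp_force: 0.0
```

```bash
python3 -c "
from h import *
st();plan(K.w(0,.072,.065),K.yaw)"
```

```text
t 37.87 tcp [0.4879 0.2897 0.1157] rot [ 2.550e-01  3.131e+00 -1.000e-03] F [-0.5 -1.2 -0.3] w 0.0001 g 0.0
mm [-0.1 -0.3 50.7] deg [-0.  0. -0.]
```

Request:
send_rows:
  increments:
    - {"x":0,"y":0,"z":0.02,"rx":0,"ry":0,"rz":0,"hand":-1}
    - {"x":0,"y":0,"z":0.037,"rx":0,"ry":0,"rz":0,"hand":-1}
    - {"x":0,"y":0,"z":0.041,"rx":0,"ry":0,"rz":0,"hand":-1}
    - {"x":0,"y":0,"z":0.045,"rx":0,"ry":0,"rz":0,"hand":-1}
    - {"x":0,"y":0,"z":0.049,"rx":0,"ry":0,"rz":0,"hand":-1}
    - {"x":0,"y":0,"z":0.052,"rx":0,"ry":0,"rz":0,"hand":-1}
    - {"x":0,"y":0,"z":0.054,"rx":0,"ry":0,"rz":0,"hand":-1}
    - {"x":0,"y":0,"z":0.054,"rx":0,"ry":0,"rz":0,"hand":-1}

```text
clock: 38.53
tcp_pos: [0.4886, 0.2884, 0.0647]
tcp_rot: [0.259, 3.131, -0.001]
contact_force: [-5.2, -5.5, 17.1]
width: -0.0001
grasp_force: 8.7
```

Home. I'll retreat clear and check everything.

Request:
send_rows:
  increments:
    - {"x":0,"y":0,"z":0.0015,"rx":0,"ry":0,"rz":0,"hand":-1}
    - {"x":0,"y":0,"z":0.0015,"rx":0,"ry":0,"rz":0,"hand":-1}
    - {"x":0,"y":0,"z":-0.04,"rx":0,"ry":0,"rz":0,"hand":-1}
    - {"x":0,"y":0,"z":-0.08,"rx":0,"ry":0,"rz":0,"hand":-1}
    - {"x":0,"y":-0.04,"z":-0.12,"rx":0,"ry":0,"rz":0,"hand":-1}
    - {"x":0,"y":-0.08,"z":-0.15,"rx":0,"ry":0,"rz":0,"hand":-1}
    - {"x":0,"y":-0.12,"z":-0.15,"rx":0,"ry":0,"rz":0,"hand":-1}
    - {"x":0,"y":-0.16,"z":-0.15,"rx":0,"ry":0,"rz":0,"hand":-1}
    - {"x":0,"y":-0.2,"z":-0.15,"rx":0,"ry":0,"rz":0,"hand":-1}
    - {"x":0,"y":-0.24,"z":-0.15,"rx":0,"ry":0,"rz":0,"hand":-1}
    - {"x":0,"y":-0.28,"z":-0.15,"rx":0,"ry":0,"rz":0,"hand":-1}
    - {"x":0,"y":-0.32,"z":-0.15,"rx":0,"ry":0,"rz":0,"hand":-1}

```text
clock: 39.53
tcp_pos: [0.4376, -0.0179, 0.2126]
tcp_rot: [0.255, 3.128, 0.001]
contact_force: [1.2, -0.0, -0.5]
width: -0.0003
grasp_force: 0.0
```

Request:
send_rows:
  increments:
    - {"x":0,"y":-0.04,"z":0,"rx":0,"ry":0,"rz":0,"hand":-1}
    - {"x":0,"y":-0.08,"z":0,"rx":0,"ry":0,"rz":0,"hand":-1}
    - {"x":0,"y":-0.12,"z":0,"rx":0,"ry":0,"rz":0,"hand":-1}
    - {"x":0,"y":-0.12,"z":0,"rx":0,"ry":0,"rz":0,"hand":-1}
    - {"x":0,"y":-0.12,"z":0,"rx":0,"ry":0,"rz":0,"hand":-1}

```text
clock: 39.95
tcp_pos: [0.4179, -0.1376, 0.2124]
tcp_rot: [0.267, 3.128, -0.001]
contact_force: [0.6, 0.8, -0.2]
width: 0.0001
grasp_force: 0.0
```

```bash
python3 - <<'E'
from h import *
st()
d=snap('side','s10');t=snap('top','t10')
a=cv2.imread('pics/t10.png')[160:240,145:250]; b=cv2.imread('pics/s10.png')[130:210,190:295]
cv2.imwrite('pics/c10.png',cv2.resize(cv2.hconcat([a,b]),None,fx=3.8,fy=3.8,interpolation=cv2.INTER_CUBIC))
E
```

```text
t 39.95 tcp [ 0.4179 -0.1376  0.2124] rot [ 2.670e-01  3.128e+00 -1.000e-03] F [ 0.6  0.8 -0.2] w 0.0001 g 0.0
```

View pics/c10.png

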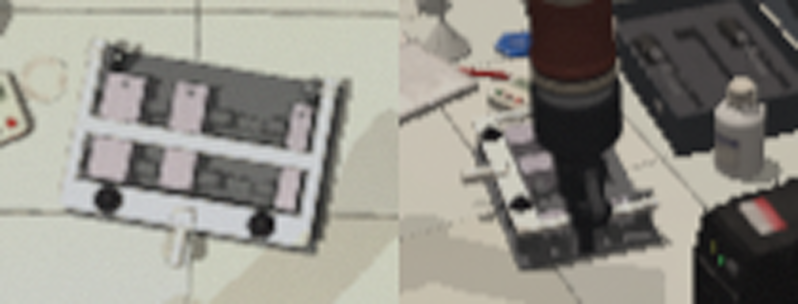

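The keeper is closed flat, both heads are down (side crop 490,132 and 520,203), all three coupons are under it, and the robot is clear. I'll hand it in.

```bash
python3 -c "
from bench import robot
print(robot.close_job())"
```

```text
the job is handed in; nothing more can be done
None
```

The job is handed in: the three coupons on the bench (18, 30 and 36 mm; there was no 24 mm) are seated in their own slots and centred, and the keeper is closed with both rivet pins pushed home. The bottle, timer and tub were not touched, and the run took about 40 s of the 210 s allowed.

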